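# Make up an injection kit and a urine-test kit

### The job

Make up two kits from the stock on the desk. Injection kit, in the tray with the long trough: lay the packed syringe in the trough and the swab pack flat in the square bay, and stand the short brown bottle in the round holder; urine-test kit, in the tray with two round holders: stand the sample cup in the large one and the tall brown bottle in the small one. Set everything right down on the tray floor, never drop or knock over the bottles or the cup, and leave the dressing carton, the spray bottle and the thermometer where they are.

Things in the scene. Friction and masses are not known exactly. Their poses are not given: they have to be found in the camera images.
- injection_tray: White tray, dark liner, 164 (x) x 196 mm (y), fixed. Origin: centre of underside; floor at z 4, rim 10 high. Trough at x -45, y 0: clear 54 x 172, ribs 12 above floor, only 40 mm at each end, middle 92 open. Square bay at x 33, y -42: clear 70 x 70, L-shaped corner ribs 9 above floor, arms 13 long, open between. Round holder at x 33, y 50: collar 54 inner, 60 outer diameter, 18 above floor.
- urine_tray: White tray with a dark liner, 120 (x) x 196 mm (y), fixed to the desk. Origin: centre of underside; floor at z 4, rounded rim 10 high. Large round holder at x 0, y -42: collar 76 inner, 82 outer diameter. Small round holder at x 0, y 60: collar 54 inner, 60 outer diameter. Both collars stand 18 mm above the tray floor.
- syringe_pack: Syringe in its clear and white blister pack, lying flat: 155 mm long along its y, 36 mm wide along x with the firm part 30 mm wide, firm part 1 to 20 mm above its underside; 20 g nominal. Origin at the centre of its underside. Grip across the middle. Either end may face either way in the trough.
- swab_pack: Flat square white and blue pack of alcohol swabs, 51 x 51 x 9 mm, lying flat, 20 g nominal; sides along its x and y. Origin at the centre of its underside.
- short_bottle: Short brown glass dropper bottle with a dark cap, standing: 67 mm tall, body 36 mm diameter up to about 45 mm, cap 24 mm diameter from 52 mm up, 60 g nominal. Origin at the centre of its underside, z up.
- tall_bottle: Tall brown glass dropper bottle with a white cap, standing: 81 mm tall, body 36 mm diameter up to about 57 mm, cap 24 mm diameter from 64 mm up, 60 g nominal. Origin at the centre of its underside, z up.
- sample_cup: White screw-cap sample cup, standing: 69 mm tall, lid 62 mm diameter from 56 to 69 mm above the underside, body below it at most 58 mm diameter; 30 g nominal. Origin at the centre of its underside, z up. Grip it across the lid.
- dressing_box: Closed dressing carton, 103 x 152 x 50 mm; a bystander, not part of the kits. Origin at the centre of its underside.
- spray_bottle: Spray bottle, 93 x 94 mm, 255 mm tall; a bystander, not part of the kits. Origin at the centre of its underside.
- thermometer: White clinical thermometer in its sleeve, lying flat, 18 x 140 x 11 mm; a bystander, not part of the kits. Origin at the middle of its underside.
Mind the look-alikes: they are no part of the job. There is more than one size of the sample_cup; the job needs the smaller.

How it is judged (in metres and radians):
At the end, for the whole second after the job is handed in: Each of the five things is in its own bay or holder: centre within 13 mm of the bay centre on both tray axes (syringe pack 14 mm, within 0.2 rad of the trough), underside at most 8 mm above the tray underside, tilt under 0.1 rad, at rest (0.02 m/s, 0.3 rad/s) (x of syringe_pack in the frame of injection_tray between -0.059 and -0.031 m and y of syringe_pack in the frame of injection_tray between -0.014 and 0.014 m and z of syringe_pack in the frame of injection_tray between 0 and 0.008 m and angle between each of syringe_pack, swab_pack, short_bottle, sample_cup, tall_bottle's own z axis and vertical below 0.1 rad and linear speed of each of syringe_pack, swab_pack, short_bottle, sample_cup, tall_bottle below 0.02 m/s and angular speed of each of syringe_pack, swab_pack, short_bottle, sample_cup, tall_bottle below 0.3 rad/s and angle between the y axis of syringe_pack and the y axis of injection_tray, either way round below 0.2 rad and x of swab_pack in the frame of injection_tray between 0.02 and 0.046 m and y of swab_pack in the frame of injection_tray between -0.055 and -0.029 m and z of swab_pack in the frame of injection_tray between 0 and 0.008 m and x of short_bottle in the frame of injection_tray between 0.02 and 0.046 m and y of short_bottle in the frame of injection_tray between 0.037 and 0.063 m and z of short_bottle in the frame of injection_tray between 0 and 0.008 m and x of sample_cup in the frame of urine_tray between -0.013 and 0.013 m and y of sample_cup in the frame of urine_tray between -0.055 and -0.029 m and z of sample_cup in the frame of urine_tray between 0 and 0.008 m and x of tall_bottle in the frame of urine_tray between -0.013 and 0.013 m and y of tall_bottle in the frame of urine_tray between 0.047 and 0.073 m and z of tall_bottle in the frame of urine_tray between 0 and 0.008 m); the robot touches nothing.
It fails at once if a bottle or the cup is knocked over (tilted more than 0.6 rad) (angle between any of short_bottle, tall_bottle, sample_cup's own z axis and vertical above 0.6 rad).
It fails at once if a bottle or the cup is dropped (falls free more than about 25 mm) ((linear speed of short_bottle above 0.7 m/s and contact force between short_bottle and anything else below 0.02 N) or (linear speed of tall_bottle above 0.7 m/s and contact force between tall_bottle and anything else below 0.02 N) or (linear speed of sample_cup above 0.7 m/s and contact force between sample_cup and anything else below 0.02 N)).
It fails at once if the dressing carton, the spray bottle or the thermometer is shifted by more than 20 mm (distance of any of dressing_box, spray_bottle, thermometer from where it was at the start of the episode above 0.02 m).
It also fails if it takes over 115 s, if anything falls off the work surface, if the arm or the gripper's body presses on something with over 40 N, if the wrist force passes 120 N, or if a joint passes its speed limit or range.

### The arm

A 7-joint arm with a two-finger parallel gripper is mounted at the origin on a cart in front of the work surface, level with it; the furniture and walls round the work are solid. World frame = base frame: x ahead of the robot, y to its left, z up, the work surface at z = 0. Lengths are in m, angles in degrees, forces in N, time in s.
With the tool pointing down it reaches from about 0.4 to 0.85 m from the base axis. Payload 4.5 kg.
Tool frame: the origin (TCP) lies midway between the tips of the shut fingers; the grasp point (between the pads) lies bot.grasp_offset behind it (bot.grasp_offset is the distance from the TCP to the grasp point, in m); z points along the fingers, y is the direction in which the jaws open and shut (so a half turn about z gives the same grasp; the last joint's range is limited). The gripper opens to 88 mm and grips with 3 to 60 N. Pads are 18 mm wide; open, the fingers measure 123 mm over their backs; the gripper's body (75 mm by 187 mm) begins 45 mm behind the grasp point.
Start: joints at [70.978, 39.483, -11.15, 89.685, 9.013, 51.709, -12.324], TCP at [0.224, -0.584, 0.239] pointing down, gripper open.
Joint ranges: [-172.22, 172.22], [-26.19, 119.32], [-84.43, 86.54], [7.71, 146.69], [-57.33, 237.33], [2.42, 119.75], [-152.13, 152.13]. Speed limits (degrees/s): [147.25, 147.25, 180, 180, 180, 180, 180].

### API

Orientations are given as [roll, pitch, yaw] about the fixed x, y, z axes, in that order (R = Rz(yaw) Ry(pitch) Rx(roll)).
In Python, from plant import readout, imaging, bot gives the robot as it stands.
- The arm moves only by the shell command python3 -m jog 'ROWS'. ROWS is JSON, a list that holds one entry, the list of rows, each a list of 7 numbers: the opening in per cent of the stroke, from 0 (shut) to 100 (fully open), then the shift along the tool's x, y, z in m, then the turn, a rotation vector about the tool's x, y, z in degrees. A call has 1 to 20 rows; each row shifts and turns the pose as measured when the row begins, along the tool's axes as they then stand; what a row does not reach is not made up. A row lasts 1/12 s, in which the tool goes at most 41.7 mm and 7.16 degrees, less where a joint would pass 70% of its speed; a pose out of reach is approached as far as the arm can. A call with a gripper value outside its range is refused whole. The fingers move at their own pace and stop on an object; the grip force is fixed at half the most. Time passes only in rows, so rows that do not move let the fingers close. It gives the time, the measured TCP pose, the force and the opening at its end, in the units of the state.
- readout.observe(): the state, without advancing time (a new reading comes with each control period).
- imaging.read_camera(name): name is "side" or "top" or "wrist"; returns (picture, depth): 480x640x3 uint8, red, green, blue; 480x640 float32, m along the optical axis (not along the pixel's ray), 0 where there is no reading.
- imaging.get_calibration(name): a dict with "mtx" (3x3 intrinsics, pixels), "xyz" and "attitude" of the camera in the world. Camera axes: x right, y down, z forward; pixel columns grow to the right and rows downward; lengths in m; the calibration is good to about 2 mm. A picture is of the moment at which its call begins: read the wrist's pose just before it. get_calibration takes no time and is no camera call; for the wrist camera it gives the pose at the moment of the call.
- bot.sign_off(): hands the job in, once; it reports no verdict.
The state is a dict: "t": time; "joint_pos": joint angles; "joint_velocities": joint speeds; "joint_efforts": joint torques, N m; "ee_pos": TCP position; "tool_rot": TCP orientation; "wrist_force": force on the tool from outside, world axes, zero at the start; "torque": the same for the moment, N m; "grip_width": finger opening in m.
Only numpy, scipy, OpenCV 4.12 (cv2) and the standard library are available. Lean on these libraries where they do the work, as an engineer would, in place of code of your own. Each camera call takes 0.05 s, during which the arm holds its last target. There are 200 camera calls.

## Working session

There is one attempt and no reset: what is moved stays moved. The work goes in short steps, Python scripts to look and compute and a shell command to move; the robot and the scene stay as the last step left them, time stands still between calls to the robot, and variables do not carry over. Pictures are saved under pics/ and viewed, about 12 in all and at most 16, crops included, and the job is handed in when it is done.

```bash
mkdir -p pics; cat > h.py <<'E'
import numpy as np, cv2, sys
from scipy.spatial.transform import Rotation as R
from plant import readout, imaging, bot
def cal(n):
    c=imaging.get_calibration(n); return np.array(c["mtx"]),np.array(c["xyz"]),c["attitude"]
def rot(a):
    a=np.array(a); return a if a.shape==(3,3) else R.from_euler('xyz',a,degrees=True).as_matrix()
def plane(c,u,v,z):
    K,p,a=c; d=rot(a)@np.linalg.solve(K,[u,v,1.]); return p+d*(z-p[2])/d[2]
def cloud(c,D):
    K,p,a=c; v,u=np.mgrid[:480,:640]; X=np.stack([(u-K[0,2])/K[0,0]*D,(v-K[1,2])/K[1,1]*D,D],-1)
    return X@rot(a).T+p
def save(n,img): cv2.imwrite('pics/'+n,img[...,::-1])
E
python3 - <<'E'
from h import *
s=readout.observe(); print({k:np.round(s[k],3) for k in s}, bot.grasp_offset)
for n in("top","side"):
    c=cal(n); im,D=imaging.read_camera(n); print(n,c); save(n+'0.png',im); np.savez(n+'0.npz',im=im,D=D)
print(cal("wrist"))
E
```

```text
{'t': np.float64(0.0), 'joint_pos': array([ 70.977,  39.532, -11.143,  89.745,   9.013,  51.71 , -12.325]), 'joint_velocities': array([-0.007,  0.051, -0.022, -0.091,  0.011,  0.047, -0.009]), 'joint_efforts': array([-0.0000e+00, -5.2755e+01, -1.2670e+00, -1.5343e+01, -5.3000e-02,
        7.0000e-03,  0.0000e+00]), 'ee_pos': array([ 0.223, -0.583,  0.238]), 'tool_rot': array([-1.79895e+02,  9.00000e-03,  2.09630e+01]), 'wrist_force': array([-0.053,  0.03 , -0.165]), 'torque': array([-0.012,  0.059,  0.026]), 'grip_width': np.float64(0.088)} 0.0187
top (array([[439.49778785,   0.        , 315.21072215],
       [  0.        , 439.49778785, 239.77312724],
       [  0.        ,   0.        ,   1.        ]]), array([ 0.35374004, -0.01973618,  1.11736742]), array([-1.70953088e+02, -9.90122837e-02, -8.91369016e+01]))
side (array([[514.43223963,   0.        , 329.57502799],
       [  0.        , 514.43223963, 246.14182381],
       [  0.        ,   0.        ,   1.        ]]), array([0.06113819, 1.09723271, 0.98584918]), array([-127.83036485,   -0.84242926, -158.20004943]))
(array([[352.33343672,   0.        , 319.48149009],
       [  0.        , 352.33343672, 237.96568337],
       [  0.        ,   0.        ,   1.        ]]), array([ 0.29882478, -0.55295067,  0.38433958]), array([ 1.61681049e+02,  3.04713846e-02, -6.90187134e+01]))
```

View pics/top0.png

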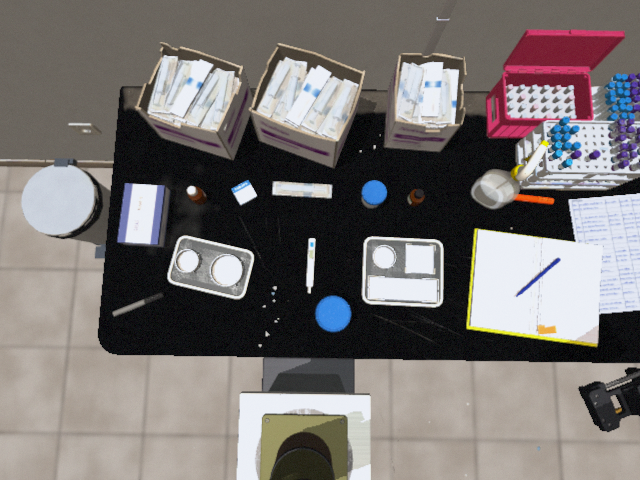

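View pics/side0.png

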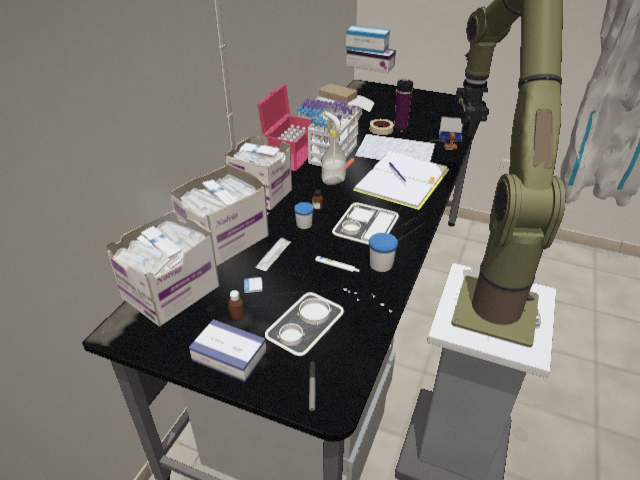

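Top view shows these candidates:
- **Cups (blue lid):** (374,190) is small; (333,313) is large and near the robot. The job needs the smaller one.
- **Bottles:** (195,192) has a white cap, so it is the tall one; (416,197) has a dark cap, so it is the short one.
- **Flat items:** swab pack at (244,192), syringe pack at (302,189), thermometer at (311,262) (leave it).
- **Trays:** injection (402,272), urine (211,267).

Next I measure them and crop for a check.

```bash
cat > m.py <<'E'
from h import *
d=np.load('top0.npz'); im,D=d['im'],d['D']; c=cal('top'); P=cloud(c,D)
hsv=cv2.cvtColor(im,cv2.COLOR_RGB2HSV)
def blob(m,box,zt):
    x0,y0,x1,y1=box; q=np.zeros_like(m,np.uint8); q[y0:y1,x0:x1]=m[y0:y1,x0:x1]
    n,l,s,ce=cv2.connectedComponentsWithStats(q); i=1+np.argmax(s[1:,4]); k=l==i
    cn=max(cv2.findContours(k.astype(np.uint8),0,2)[0],key=cv2.contourArea)
    w=np.array([plane(c,u,v,zt)[:2] for u,v in cn[:,0].astype(float)]).astype(np.float32)
    r=cv2.minAreaRect(w*1000); return np.round(r[0],1),np.round(r[1],1),round(r[2],1),s[i,4],'z',np.round(np.percentile(P[k][:,2],[5,50,95]),3)
S,V=hsv[...,1],hsv[...,2]; H=hsv[...,0]
blue=(H>95)&(H<125)&(S>120)&(V>80); br=V>110
pv=P[...,2]
print('cup',blob(blue,(350,170,400,215),.069)); print('big',blob(blue,(300,285,370,345),.09))
print('swab',blob(V>90,(225,175,262,210),.009)); print('syr',blob(V>90,(265,175,340,205),.015))
print('therm',blob(V>90,(300,230,325,298),.011))
print('inj',blob(V>90,(350,225,455,315),.010)); print('ur',blob(V>90,(160,225,265,305),.010))
print('tallcap',blob((V>140)&(S<60),(180,180,210,205),.081))
for n,b in(('tall',(180,175,212,212)),('short',(402,182,430,212))):
    x0,y0,x1,y1=b; q=P[y0:y1,x0:x1].reshape(-1,3); z=q[:,2].max(); t=q[q[:,2]>z-.008]; print(n,z,t.mean(0).round(3),np.ptp(t,0).round(3),len(t))
for n,b in(('box',(115,180,170,250)),('spray',(465,135,555,212)),('bigcup',(310,290,355,335)),('cup',(355,175,392,212)),('sbox',(380,45,470,155)),('mbox',(250,40,370,165))):
    x0,y0,x1,y1=b; q=P[y0:y1,x0:x1].reshape(-1,3); q=q[q[:,2]>.03]; print(n,q.min(0).round(3),q.max(0).round(3))
a=cv2.resize(im[160:320,155:305],None,fx=2.6,fy=2.6,interpolation=2); b=cv2.resize(im[160:320,305:455],None,fx=2.6,fy=2.6,interpolation=2)
save('crop1.png',np.hstack([a,b]))
E
python3 m.py
```

```text
cup (array([ 642.5, -161.2]), array([61.3, 60.7]), 44.6, np.int32(506), 'z', array([0.065, 0.069, 0.072]))
big (array([347.2, -62.7]), array([81.9, 83.1]), 0.9, np.int32(1074), 'z', array([0.087, 0.091, 0.094]))
swab (array([652.6, 168.8]), array([52.9, 53.2]), 28.6, np.int32(401), 'z', array([0.002, 0.01 , 0.014]))
syr (array([661.,  18.]), array([155.9,  38.7]), 87.4, np.int32(865), 'z', array([0.001, 0.016, 0.027]))
therm (array([464.8,  -7. ]), array([ 19.8, 139.8]), 87.9, np.int32(408), 'z', array([0.001, 0.01 , 0.015]))
inj (array([ 453.5, -240.1]), array([205.4, 173.5]), 88.0, np.int32(5529), 'z', array([0.002, 0.006, 0.015]))
ur (array([457.5, 245.1]), array([205.8, 129.8]), 77.7, np.int32(4029), 'z', array([0.002, 0.006, 0.02 ]))
tallcap (array([636.6, 284.7]), array([20.5, 19.4]), 3.3, np.int32(69), 'z', array([0.051, 0.081, 0.085]))
tall 1.117367419683011 [ 0.354 -0.02   1.117] [0. 0. 0.] 4
short 1.117367419683011 [ 0.354 -0.02   1.117] [0. 0. 0.] 4
box [ 0.354 -0.02   0.03 ] [0.662 0.467 1.117]
spray [ 0.354 -0.616  0.03 ] [ 0.799 -0.02   1.117]
bigcup [ 0.306 -0.104  0.084] [ 0.388 -0.02   1.117]
cup [ 0.354 -0.192  0.031] [ 0.673 -0.02   1.117]
sbox [ 0.354 -0.421  0.03 ] [ 0.966 -0.02   1.117]
mbox [ 0.354 -0.155  0.03 ] [0.966 0.161 1.117]
```

View pics/crop1.png

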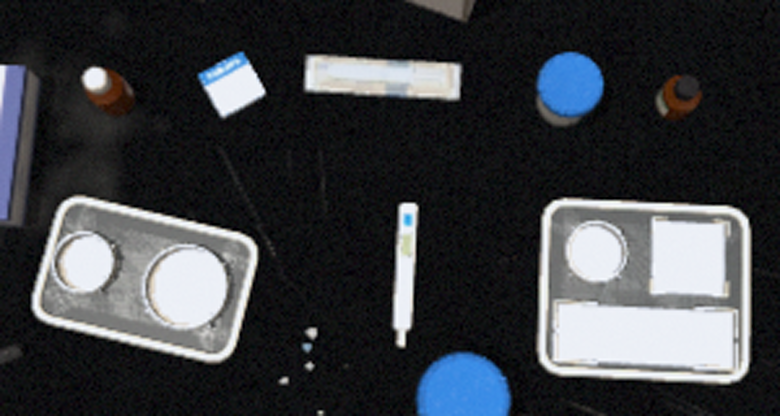

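The crop confirms the choices: tall bottle has the white cap at left, short bottle the dark cap at right, and the small cup is upper right. Sizes match (lid 61 mm, swab 53, syringe 156). Next are the bottle caps, holder discs and obstacle fronts.

```bash
cat >> m.py <<'E'
print('-----')
bad=D<=0.01; P[bad]=np.nan
for n,b in(('tall',(180,175,212,212)),('short',(402,182,430,212))):
    x0,y0,x1,y1=b; q=P[y0:y1,x0:x1].reshape(-1,3); q=q[np.isfinite(q[:,2])]; z=np.percentile(q[:,2],97); t=q[q[:,2]>z-.01]; print(n,z.round(3),((t.min(0)+t.max(0))/2).round(4),np.ptp(t,0).round(3),len(t))
print('short cap px',plane(c,418.8,193.5,.067).round(4))
for n,b in(('inj round',(370,242,398,272)),('inj sq',(404,242,437,274)),('inj trough',(366,274,440,304)),('ur small',(172,245,203,276)),('ur large',(208,250,246,292))):
    print(n,blob(V>170,b,.004))
for n,b in(('box',(115,180,170,250)),('spray',(465,135,555,212)),('bigcup',(310,290,355,335)),('sbox',(380,45,470,155)),('mbox',(250,40,370,165)),('lbox',(140,40,250,160))):
    x0,y0,x1,y1=b; q=P[y0:y1,x0:x1].reshape(-1,3); q=q[q[:,2]>.035]; print(n,np.percentile(q,1,0).round(3),np.percentile(q,99,0).round(3))
def w(x,y,o,a): r=np.radians(a); return np.round([o[0]+x*np.cos(r)-y*np.sin(r),o[1]+x*np.sin(r)+y*np.cos(r)],1)
print(w(-45,0,(453.5,-240.1),-2),w(33,-42,(453.5,-240.1),-2),w(33,50,(453.5,-240.1),-2),w(0,-42,(457.5,245.1),-12.3),w(0,60,(457.5,245.1),-12.3))
E
python3 m.py | sed '1,/-----/d'
```

```text
tall 0.081 [0.6372 0.2839 0.0786] [0.021 0.023 0.014] 75
short 0.068 [ 0.6421 -0.2725  0.0655] [0.021 0.02  0.012] 69
short cap px [ 0.6403 -0.2723  0.067 ]
inj round (array([ 490.6, -195. ]), array([59. , 61.2]), 0.9, np.int32(439), 'z', array([nan, nan, nan]))
inj sq (array([ 486.9, -286.7]), array([76.6, 77.3]), 88.4, np.int32(827), 'z', array([nan, nan, nan]))
inj trough (array([ 408.9, -240. ]), array([ 70.2, 183.4]), 0.9, np.int32(1758), 'z', array([nan, nan, nan]))
ur small (array([474.1, 313.4]), array([68.8, 61.4]), 72.5, np.int32(465), 'z', array([0.003, 0.007, 0.023]))
ur large (array([450.1, 208.7]), array([81.9, 81.3]), 2.4, np.int32(828), 'z', array([nan, nan, nan]))
box [0.509 0.362 0.037] [0.658 0.464 0.056]
spray [ 0.617 -0.6    0.038] [ 0.789 -0.418  0.256]
bigcup [ 0.309 -0.102  0.087] [ 0.386 -0.024  0.096]
sbox [ 0.773 -0.382  0.04 ] [ 0.964 -0.176  0.188]
mbox [ 0.728 -0.137  0.042] [0.964 0.144 0.198]
lbox [0.745 0.153 0.041] [0.964 0.421 0.191]
[ 408.5 -238.5] [ 485.  -283.2] [ 488.2 -191.3] [448.6 204.1] [470.3 303.7]
```

```bash
python3 -m jog '[[[100,0,0,-0.04,0,0,0],[100,-0.02,-0.036,0,0,0,0],[100,-0.02,-0.036,0,0,0,0]]]'; python3 -c "
from h import *
print(readout.observe()['joint_pos'])"
```

```text
t: 0.35
ee_pos: [0.1706, -0.5369, 0.2783]
tool_rot: [179.8, -0.3, 21.4]
wrist_force: [-0.9, 0.2, 0.3]
grip_width: 0.0883
[ 75.37976756  32.04211785 -12.37769256  97.88208833   8.09613574
  50.73354601  -8.88878494]
```

```bash
cat >> m.py <<'E'
print('=====')
Q=P.reshape(-1,3)
for y in np.arange(-.26,.3,.04):
    q=Q[(Q[:,1]>y-.02)&(Q[:,1]<y+.02)&(Q[:,2]>.05)&(Q[:,0]>.69)]; print(round(y,2),np.percentile(q[:,0],[0,1,5]).round(3) if len(q)>5 else None, [np.round(q[(q[:,2]>z)&(q[:,2]<z+.03),0].min(initial=9),3) for z in(.05,.08,.11,.14,.17)])
E
python3 m.py | sed '1,/=====/d'
```

```text
-0.26 [0.771 0.773 0.776] [np.float64(0.775), np.float64(0.772), np.float64(0.771), np.float64(0.771), np.float64(0.772)]
-0.22 [0.777 0.779 0.781] [np.float64(0.78), np.float64(0.779), np.float64(0.777), np.float64(0.777), np.float64(0.782)]
-0.18 [0.783 0.785 0.8  ] [np.float64(0.784), np.float64(0.783), np.float64(0.783), np.float64(0.783), np.float64(0.806)]
-0.14 [0.866 0.882 0.96 ] [np.float64(0.88), np.float64(0.869), np.float64(0.871), np.float64(0.866), np.float64(0.869)]
-0.1 [0.751 0.759 0.788] [np.float64(0.759), np.float64(0.752), np.float64(0.754), np.float64(0.752), np.float64(0.751)]
-0.06 [0.724 0.725 0.728] [np.float64(0.724), np.float64(0.724), np.float64(0.724), np.float64(0.724), np.float64(0.724)]
-0.02 [0.731 0.732 0.736] [np.float64(0.732), np.float64(0.731), np.float64(0.731), np.float64(0.731), np.float64(0.731)]
0.02 [0.742 0.744 0.749] [np.float64(0.746), np.float64(0.744), np.float64(0.743), np.float64(0.742), np.float64(0.742)]
0.06 [0.755 0.758 0.763] [np.float64(0.761), np.float64(0.759), np.float64(0.757), np.float64(0.755), np.float64(0.755)]
0.1 [0.771 0.774 0.779] [np.float64(0.774), np.float64(0.772), np.float64(0.773), np.float64(0.772), np.float64(0.771)]
0.14 [0.791 0.792 0.795] [np.float64(0.791), np.float64(0.791), np.float64(0.791), np.float64(0.791), np.float64(0.791)]
0.18 [0.745 0.75  0.762] [np.float64(0.745), np.float64(0.747), np.float64(0.748), np.float64(0.745), np.float64(0.747)]
0.22 [0.741 0.743 0.746] [np.float64(0.742), np.float64(0.742), np.float64(0.741), np.float64(0.741), np.float64(0.742)]
0.26 [0.751 0.753 0.757] [np.float64(0.752), np.float64(0.751), np.float64(0.752), np.float64(0.752), np.float64(0.752)]
0.3 [0.761 0.764 0.771] [np.float64(0.766), np.float64(0.763), np.float64(0.762), np.float64(0.761), np.float64(0.762)]
```

```bash
python3 -m jog '[[[100,0.033,-0.025,0,0,0,3],[100,0.033,-0.025,0,0,0,3],[100,0.033,-0.025,0,0,0,3],[100,0.033,-0.025,0,0,0,3],[100,0.025,-0.033,0,0,0,3],[100,0.025,-0.033,0,0,0,3],[100,0.025,-0.033,0,0,0,3],[100,0.02,-0.033,0,0,0,0],[100,0.02,-0.033,0,0,0,0],[100,0.02,-0.033,0,0,0,0]]]'; python3 -c "
from h import *
print(readout.observe()['joint_pos'])"
```

```text
t: 1.18
ee_pos: [0.3862, -0.1991, 0.2755]
tool_rot: [179.8, 0.3, -2.9]
wrist_force: [0.6, -0.3, 0.6]
grip_width: 0.0881
[ 25.01328609  22.39534164  -5.80399991 118.0455244    3.95341846
  39.96832973 -76.34189354]
```

```bash
python3 -m jog '[[[100,0,0,0,0,0,-7.1],[100,0,0,0,0,0,-7.1],[100,0,0,0,0,0,-7.1],[100,0,0,0,0,0,-7.1],[100,0,0,0,0,0,-7.1],[100,0,0,0,0,0,-7.1],[100,0,0,0,0,0,-7.1],[100,0,0,0,0,0,-7.1],[100,0,0,0,0,0,-7.1],[100,0,0,0,0,0,-7.1],[100,0,0,0,0,0,-7.1],[100,0,0,0,0,0,-7.1],[100,0,0,0,0,0,-7.1],[100,0,0,0,0,0,-7.1],[100,0,0,0,0,0,-7.1],[100,0,0,0,0,0,-7.1],[100,0,0,0,0,0,-7.1],[100,0,0,0,0,0,-7.1],[100,0,0,0,0,0,-7.1],[100,0,0,0,0,0,-7.1]]]'; python3 -c "
from h import *
print(readout.observe()['joint_pos'])"
```

```text
t: 2.85
ee_pos: [0.3899, -0.1831, 0.2721]
tool_rot: [-179.7, -0.6, 140.6]
wrist_force: [-0.7, -0.1, -0.5]
grip_width: 0.0879
[ 50.98453283  28.1602959  -47.82781002 117.19349294  28.25374134
  47.44053071  37.08548662]
```

```bash
python3 -m jog '[[[100,0,0,0,0,0,-7],[100,0,0,0,0,0,-7],[100,0,0,0,0,0,-7],[100,0,0,0,0,0,-7],[100,0,0,0,0,0,-7],[100,-0.018,0.037,0,0,0,0],[100,-0.018,0.037,0,0,0,0],[100,-0.018,0.037,0,0,0,0],[100,-0.018,0.037,0,0,0,0],[100,-0.018,0.037,0,0,0,0],[100,-0.018,0.037,0,0,0,0],[100,-0.018,0.037,0,0,0,0],[100,-0.018,0.037,0,0,0,0],[100,-0.018,0.037,0,0,0,0],[100,-0.018,0.037,0,0,0,0],[100,0,0,0,0,0,0]]]'; cat > g.py <<'E'
# usage: g.py x y z yaw(180-frame) -> remaining shift in tool axes, turn
from h import *
s=readout.observe(); t=np.array([float(a) for a in sys.argv[1:4]]); T=R.from_euler('xyz',s['tool_rot'],degrees=True)
G=R.from_euler('xyz',[180,0,float(sys.argv[4])],degrees=True)
print('shift mm',(T.inv().apply(t-s['ee_pos'])*1000).round(1),'turn',(T.inv()*G).as_rotvec(degrees=True).round(1),'j',np.round(s['joint_pos']),'ee',np.round(s['ee_pos'],4),np.round(s['wrist_force'],1),round(float(s['grip_width']),4))
E
python3 g.py .637 .284 .11 180
```

```text
t: 4.18
ee_pos: [0.5952, 0.1731, 0.2577]
tool_rot: [-179.9, -1.8, 175.2]
wrist_force: [0.3, 0.4, 0.9]
grip_width: 0.0883
shift mm [-37.1 114.3 146.4] turn [-0.  -1.8 -4.8] j [  5.  45. -50.  86.  35.  66.  34.] ee [0.5952 0.1731 0.2577] [0.3 0.4 0.9] 0.0883
```

```bash
python3 -m jog '[[[100,-0.012,0.038,0,0,0,-2.5],[100,-0.012,0.038,0,0,0,-2.5],[100,-0.012,0.036,0.01,0,-1,0],[100,0,0,0.03,0,0,0],[100,0,0,0.03,0,0,0],[100,0,0,0.03,0,0,0],[100,0,0,0.03,0,0,0],[100,0,0,0,0,0,0]]]'; python3 g.py .637 .284 .11 180; python3 - <<'E'
from h import *
c=cal('wrist'); im,D=imaging.read_camera('wrist'); save('w1.png',im); print(c[1:])
E
```

```text
t: 4.85
ee_pos: [0.6305, 0.2844, 0.1172]
tool_rot: [180.0, -1.0, -179.3]
wrist_force: [-0.5, -1.1, -0.5]
grip_width: 0.088
shift mm [-6.6 -0.5  7.1] turn [ 0.  -1.   0.7] j [ -7.  59. -45.  80.  44.  60.  30.] ee [0.6305 0.2844 0.1172] [-0.5 -1.1 -0.5] 0.088
(array([0.55011703, 0.28449691, 0.26495401]), array([1.62634847e+02, 4.14404159e-02, 9.07197072e+01]))
```

View pics/w1.png

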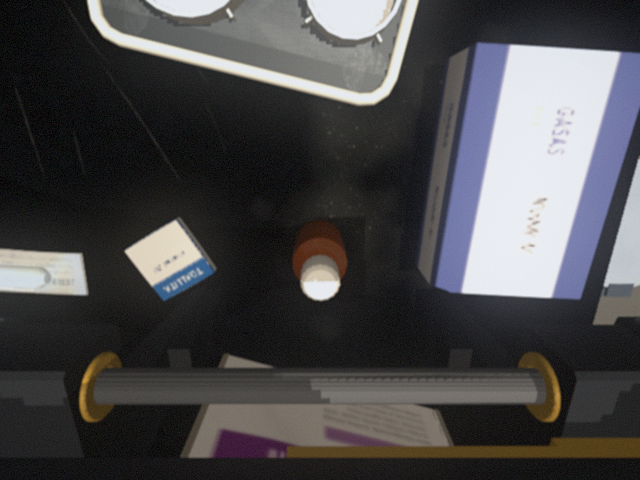

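Wrist view: white cap top at (320,287), midway between the fingers; swab pack at (170,258), with tray and carton clear. Next I convert those pixels.

```bash
python3 - <<'E'
from h import *
c=cal('wrist'); im=cv2.imread('pics/w1.png')[...,::-1]
hsv=cv2.cvtColor(im,cv2.COLOR_RGB2HSV); V=hsv[...,2];S=hsv[...,1]
m=np.zeros((480,640),np.uint8); m[250:310,290:350]=((V>110)&(S<70))[250:310,290:350]
r=cv2.boundingRect(m); print(r)
print('cap',plane(c,320,288,.081).round(4), plane(c,320,r[1]+r[3],.078).round(4))
cn=np.array([[179,219],[124,251],[163,300],[216,266]],float)
w=np.array([plane(c,u,v,.009)[:2] for u,v in cn]); print('swab',w.round(3),w.mean(0).round(4))
E
```

```text
(301, 259, 40, 42)
cap [0.6404 0.2868 0.081 ] [0.6504 0.2869 0.078 ]
swab [[0.619 0.18 ]
 [0.645 0.134]
 [0.687 0.16 ]
 [0.657 0.205]] [0.6519 0.1698]
```

```bash
python3 -m jog '[[[100,-0.006,0,0.02,0,-1,0.5],[100,0,0,0.03,0,0,0],[100,0,0,0.025,0,0,0],[100,0,0,0.012,0,0,0],[100,0,0,0,0,0,0]]]'; python3 g.py .637 .284 .028 180
```

```text
t: 5.32
ee_pos: [0.6444, 0.2885, 0.0414]
tool_rot: [179.4, 0.9, 179.9]
wrist_force: [-0.4, -0.4, 0.5]
grip_width: 0.0881
shift mm [ 7.6 -4.6 13.2] turn [ 0.6  0.9 -0.1] j [ -9.  64. -41.  81.  49.  52.  26.] ee [0.6444 0.2885 0.0414] [-0.4 -0.4  0.5] 0.0881
```

```bash
python3 -m jog '[[[100,0.005,-0.003,0.007,0.5,0.8,0],[100,0,0,0.005,0,0,0],[30,0,0,0,0,0,0],[0,0,0,0,0,0,0],[0,0,0,0,0,0,0],[0,0,0,0,0,0,0],[0,0,0,0,0,0,0],[0,0,0,0,0,0,0],[0,0,0,0,0,0,0]]]'; python3 g.py .639 .2855 .028 180
```

```text
t: 6.07
ee_pos: [0.644, 0.2882, 0.0384]
tool_rot: [179.5, 0.7, 179.7]
wrist_force: [-0.8, 0.5, 0.4]
grip_width: 0.0433
shift mm [ 5.1 -2.8 10.3] turn [ 0.5  0.7 -0.3] j [ -9.  65. -41.  81.  49.  52.  26.] ee [0.644  0.2882 0.0384] [-0.8  0.5  0.4] 0.0433
```

```bash
python3 -m jog '[[[50,0.005,-0.003,0.014,0.5,0.8,0],[50,0.003,-0.002,0.008,0,0,0],[50,0,0,0.004,0,0,0],[50,0,0,0,0,0,0]]]'; python3 g.py .639 .2855 .028 180
```

```text
t: 6.4
ee_pos: [0.6349, 0.2825, 0.0093]
tool_rot: [-179.9, -0.2, 179.7]
wrist_force: [0.3, 0.6, -0.3]
grip_width: 0.0442
shift mm [ -4.    3.  -18.7] turn [-0.1 -0.2 -0.3] j [ -9.  67. -40.  82.  50.  51.  25.] ee [0.6349 0.2825 0.0093] [ 0.3  0.6 -0.3] 0.0442
```

```bash
python3 -m jog '[[[50,-0.002,0.002,-0.008,0,0,0],[50,-0.002,0.001,-0.007,0,0,0],[50,0,0,0,0,0,0],[50,0,0,0,0,0,0]]]'; python3 g.py .639 .2855 .028 180
```

```text
t: 6.73
ee_pos: [0.6389, 0.2859, 0.0248]
tool_rot: [-179.9, -0.3, 179.8]
wrist_force: [-0.3, 0.5, -0.5]
grip_width: 0.0445
shift mm [-0.1 -0.4 -3.2] turn [-0.1 -0.3 -0.2] j [ -9.  66. -41.  81.  49.  52.  26.] ee [0.6389 0.2859 0.0248] [-0.3  0.5 -0.5] 0.0445
```

```bash
python3 -m jog '[[[0,0,0,0,0,0,0],[0,0,0,0,0,0,0],[0,0,0,0,0,0,0],[0,0,0,0,0,0,0],[0,0,0,0,0,0,0],[0,0,0,-0.01,0,0,0],[0,0,0,-0.02,0,0,0],[0,0,0,-0.02,0,0,0],[0,0,0,-0.02,0,0,0],[0,0.015,0,-0.01,0,0,0],[0,0.02,0,0,0,0,0],[0,0.02,0,0,0,0,0],[0,0.02,0,0,0,0,0],[0,0.02,0,0,0,0,0],[0,0.02,0,0,0,0,0],[0,0.015,0,0,0,0,0],[0,0,0,0,0,0,0]]]'; python3 g.py .4705 .304 .0295 180
```

```text
t: 8.15
ee_pos: [0.5055, 0.2873, 0.1172]
tool_rot: [179.9, 0.0, 179.6]
wrist_force: [-0.4, 0.4, -0.7]
grip_width: 0.0349
shift mm [35.2 16.2 87.7] turn [ 0.1  0.  -0.4] j [-10.  52. -43. 102.  48.  46.  12.] ee [0.5055 0.2873 0.1172] [-0.4  0.4 -0.7] 0.0349
```

```bash
python3 - <<'E'
from h import *
c=cal('wrist'); im,D=imaging.read_camera('wrist'); save('w2.png',im); np.savez('w2.npz',im=im,K=c[0],p=c[1],a=c[2])
E
```

```text
(no output)
```

View pics/w2.png

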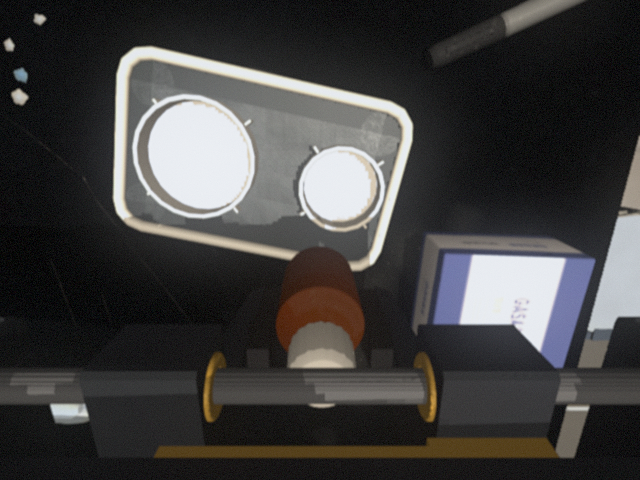

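Bottle held upright. The collar tops are centred at about (341,188) for the small one and (194,156) for the large one.

```bash
python3 - <<'E'
from h import *
d=np.load('w2.npz'); c=d['K'],d['p'],d['a']
s=plane(c,341.5,188,.022);l=plane(c,193.5,156,.022); print(s.round(4),l.round(4),np.linalg.norm(s-l),'want .102; yaw',np.degrees(np.arctan2(*(s-l)[:2])))
print(plane(c,298,188,.022)-plane(c,385,188,.022))
E
python3 g.py .4705 .304 .0295 180
```

```text
[0.4666 0.3039 0.022 ] [0.4442 0.2045 0.022 ] 0.10192315222351331 want .102; yaw 12.639131998053124
[-0.00043698 -0.0600148   0.        ]
shift mm [37.3 16.1 87.7] turn [ 0.2  0.1 -0.5] j [-10.  52. -43. 102.  48.  46.  12.] ee [0.5074 0.2873 0.1173] [ 0.7 -0.5  0.3] 0.035
```

```bash
python3 -m jog '[[[0,0.015,0.006,0,0,0,0],[0,0.015,0.006,0,0,0,0],[0,0.008,0.004,0,0,0,0],[0,0,0,0,0,0,0],[0,0,0,0.015,0,0,0],[0,0,0,0.015,0,0,0],[0,0,0,0,0,0,0]]]'; python3 g.py .468 .304 .0295 180
```

```text
t: 8.78
ee_pos: [0.4799, 0.305, 0.0891]
tool_rot: [179.6, 0.8, 179.0]
wrist_force: [0.3, 0.0, -0.4]
grip_width: 0.035
shift mm [12.7 -1.6 59.4] turn [ 0.4  0.8 -1. ] j [-15.  52. -39. 106.  52.  40.   4.] ee [0.4799 0.305  0.0891] [ 0.3  0.  -0.4] 0.035
```

```bash
python3 -m jog '[[[0,0.012,-0.001,0,0,0.6,0],[0,0.004,0,0.01,0,0,0],[0,0,0,0.012,0,0,0],[0,0,0,0.012,0,0,0],[0,0,0,0.01,0,0,0],[0,0,0,0,0,0,0],[0,0,0,0,0,0,0]]]'; python3 g.py .468 .304 .0295 180
```

```text
t: 9.37
ee_pos: [0.4668, 0.3042, 0.0433]
tool_rot: [179.6, 0.4, 178.7]
wrist_force: [0.3, 0.2, -0.6]
grip_width: 0.0348
shift mm [-1.1 -0.3 13.8] turn [ 0.4  0.4 -1.3] j [-17.  56. -36. 109.  57.  35.  -2.] ee [0.4668 0.3042 0.0433] [ 0.3  0.2 -0.6] 0.0348
```

```bash
python3 -m jog '[[[0,0,0,0.005,0,0,0],[0,0,0,0.004,0,0,0],[0,0,0,0.003,0,0,0],[0,0,0,0.002,0,0,0],[0,0,0,0.001,0,0,0],[0,0,0,0,0,0,0]]]'; python3 g.py .468 .304 .0295 180
```

```text
t: 9.87
ee_pos: [0.468, 0.3051, 0.0301]
tool_rot: [179.5, 0.6, 178.7]
wrist_force: [0.8, 0.5, -0.5]
grip_width: 0.035
shift mm [-0.1 -1.1  0.6] turn [ 0.5  0.6 -1.3] j [-18.  57. -34. 109.  59.  33.  -4.] ee [0.468  0.3051 0.0301] [ 0.8  0.5 -0.5] 0.035
```

```bash
python3 -m jog '[[[0,0,0,0.003,0,0,0],[0,0,0,0.002,0,0,0],[0,0,0,0.001,0,0,0],[0,0,0,0,0,0,0]]]'; python3 g.py .468 .304 .0295 180
```

```text
t: 10.2
ee_pos: [0.4686, 0.3056, 0.03]
tool_rot: [179.5, 0.9, 178.7]
wrist_force: [-0.1, 1.2, -0.4]
grip_width: 0.035
shift mm [ 0.5 -1.6  0.5] turn [ 0.5  0.9 -1.3] j [-18.  57. -34. 109.  59.  33.  -4.] ee [0.4686 0.3056 0.03  ] [-0.1  1.2 -0.4] 0.035
```

```bash
python3 -m jog '[[[0,0,0,0.006,0,0,0],[0,0,0,0.004,0,0,0],[0,0,0,0.003,0,0,0]]]'; python3 g.py .468 .304 .0295 180
```

```text
t: 10.45
ee_pos: [0.4704, 0.3057, 0.0261]
tool_rot: [179.6, 1.5, 178.7]
wrist_force: [-5.4, -5.9, 30.9]
grip_width: 0.035
shift mm [ 2.3 -1.8 -3.5] turn [ 0.4  1.5 -1.3] j [-19.  57. -33. 109.  61.  32.  -5.] ee [0.4704 0.3057 0.0261] [-5.4 -5.9 30.9] 0.035
```

```bash
python3 -m jog '[[[0,0,0,-0.002,0,0,0],[0,0,0,0,0,0,0],[60,0,0,0,0,0,0],[60,0,0,0,0,0,0],[60,0,0,0,0,0,0],[60,0,0,0,0,0,0],[60,0,0,0,0,0,0]]]'; python3 g.py .468 .304 .12 180
```

```text
t: 11.03
ee_pos: [0.4708, 0.3062, 0.0274]
tool_rot: [179.6, 1.5, 178.7]
wrist_force: [0.4, 0.2, 0.1]
grip_width: 0.053
shift mm [  0.3  -1.6 -92.6] turn [ 0.4  1.5 -1.3] j [-19.  57. -33. 109.  60.  32.  -5.] ee [0.4708 0.3062 0.0274] [0.4 0.2 0.1] 0.053
```

```bash
python3 -m jog '[[[60,0,0,-0.015,0,0,0],[60,0,0,-0.025,0,0,0],[60,0,0,-0.025,0,0,0],[60,0,0,-0.025,0,0,0],[100,0,0,-0.01,0,0,0],[100,-0.015,-0.036,0,0,-1,-1],[100,-0.015,-0.036,0,0,0,0],[100,-0.015,-0.036,0,0,0,0],[100,-0.015,-0.036,0,0,0,0],[100,-0.015,-0.036,0,0,0,0],[100,-0.015,-0.036,0,0,0,0],[100,-0.015,-0.036,0,0,0,0],[100,-0.015,-0.036,0,0,0,0],[100,-0.015,-0.036,0,0,0,0],[100,-0.015,-0.036,0,0,0,0],[100,-0.015,-0.036,0,0,0,0],[100,-0.01,-0.03,0,0,0,0],[100,0,-0.015,0,0,0,0],[100,0,0,0,0,0,0]]]'; python3 g.py .6425 -.1612 .12 180
```

```text
t: 12.62
ee_pos: [0.6476, -0.1567, 0.1199]
tool_rot: [179.5, 1.9, 179.9]
wrist_force: [-0.4, 0.1, -0.8]
grip_width: 0.0882
shift mm [ 5.  -4.5 -0.3] turn [ 0.5  1.9 -0.1] j [ 33.  57. -46.  88.  48.  54.  62.] ee [ 0.6476 -0.1567  0.1199] [-0.4  0.1 -0.8] 0.0882
```

```bash
python3 -m jog '[[[100,0.005,-0.004,0,0,1.5,0],[100,0.002,-0.002,0.01,0,0.5,0],[100,0,0,0.02,0,0,0],[100,0,0,0.02,0,0,0],[100,0,0,0.013,0,0,0],[100,0,0,0.006,0,0,0],[100,0,0,0,0,0,0],[100,0,0,0,0,0,0]]]'; python3 g.py .6425 -.1612 .045 180
```

```text
t: 13.28
ee_pos: [0.6378, -0.1532, 0.0424]
tool_rot: [179.2, -0.4, -179.6]
wrist_force: [-0.2, -0.4, 0.5]
grip_width: 0.0881
shift mm [-4.7 -8.  -2.8] turn [ 0.8 -0.4  0.4] j [ 31.  63. -43.  89.  51.  50.  59.] ee [ 0.6378 -0.1532  0.0424] [-0.2 -0.4  0.5] 0.0881
```

```bash
python3 -m jog '[[[100,-0.004,-0.006,0,0.5,0,0],[100,-0.001,-0.004,0,0,0,0],[100,0,0,0,0,0,0],[100,0,0,0,0,0,0]]]'; python3 g.py .6425 -.1612 .045 180;  python3 - <<'E'
from h import *
c=cal('wrist'); im,D=imaging.read_camera('wrist')
h=cv2.cvtColor(im,cv2.COLOR_RGB2HSV); m=((h[...,0]>95)&(h[...,0]<125)&(h[...,1]>120)&(h[...,2]>50)).astype(np.uint8)
for k in cv2.findContours(m,0,2)[0]:
    if cv2.contourArea(k)>800:
        r=cv2.boundingRect(k); print(r); print([plane(c,u,r[1]+r[3]/2,.069).round(4) for u in(r[0],r[0]+r[2])])
E
```

```text
t: 13.62
ee_pos: [0.6453, -0.1629, 0.0449]
tool_rot: [179.7, -0.1, -179.6]
wrist_force: [0.5, 0.5, 0.1]
grip_width: 0.0883
shift mm [ 2.8  1.7 -0.1] turn [ 0.3 -0.1  0.4] j [ 31.  63. -43.  88.  51.  51.  60.] ee [ 0.6453 -0.1629  0.0449] [0.5 0.5 0.1] 0.0883
(243, 245, 156, 124)
[array([ 0.6317, -0.192 ,  0.069 ]), array([ 0.6313, -0.131 ,  0.069 ])]
```

```bash
python3 -m jog '[[[0,0,0,0,0,0,0],[0,0,0,0,0,0,0],[0,0,0,0,0,0,0],[0,0,0,0,0,0,0],[0,0,0,0,0,0,0],[0,0,0,-0.01,0,0,0],[0,0,0,-0.02,0,0,0],[0,0,0,-0.02,0,0,0],[0,0,0,-0.01,0,0,0],[0,0.008,0.014,0,0,0,0],[0,0.012,0.024,0,0,0,0],[0,0.014,0.026,0,0,0,0],[0,0.014,0.026,0,0,0,0],[0,0.014,0.026,0,0,0,0],[0,0.014,0.026,0,0,0,0],[0,0.014,0.026,0,0,0,0],[0,0.014,0.026,0,0,0,0]]]'; python3 g.py .446 .2043 .049 180
```

```text
t: 15.08
ee_pos: [0.5415, 0.0277, 0.1129]
tool_rot: [-180.0, 0.4, 179.3]
wrist_force: [0.6, 0.4, -0.6]
grip_width: 0.061
shift mm [ 98.  175.4  63.1] turn [-0.   0.4 -0.7] j [ 17.  50. -43. 110.  52.  42.  32.] ee [0.5415 0.0277 0.1129] [ 0.6  0.4 -0.6] 0.061
```

```bash
python3 -m jog '[[[0,0.014,0.025,0,0,0,0],[0,0.014,0.025,0,0,0,0],[0,0.014,0.025,0,0,0,0],[0,0.014,0.025,0,0,0,0],[0,0.014,0.025,0,0,0,0],[0,0.01,0.018,0,0,0,0],[0,0.006,0.01,0,0,0,0],[0,0,0,0,0,0,0],[0,0,0,0,0,0,0]]]'; python3 g.py .446 .2043 .049 180
```

```text
t: 15.83
ee_pos: [0.4502, 0.1983, 0.1175]
tool_rot: [179.6, 0.7, -179.9]
wrist_force: [0.9, -0.2, -0.4]
grip_width: 0.0613
shift mm [ 5.   5.5 68.5] turn [0.4 0.7 0.1] j [ -5.  46. -40. 118.  54.  35.   6.] ee [0.4502 0.1983 0.1175] [ 0.9 -0.2 -0.4] 0.0613
```

```bash
python3 -m jog '[[[0,0.005,0.005,0,0,0.6,0],[0,0.002,0.003,0.008,0,0,0],[0,0,0,0.014,0,0,0],[0,0,0,0.014,0,0,0],[0,0,0,0.01,0,0,0],[0,0,0,0,0,0,0],[0,0,0,0,0,0,0]]]'; python3 g.py .446 .2043 .049 180
```

```text
t: 16.42
ee_pos: [0.4476, 0.2007, 0.0704]
tool_rot: [179.8, 0.2, 179.3]
wrist_force: [0.7, -0.3, -0.6]
grip_width: 0.0611
shift mm [ 1.8  3.5 21.4] turn [ 0.2  0.2 -0.7] j [ -8.  50. -35. 119.  61.  30.  -1.] ee [0.4476 0.2007 0.0704] [ 0.7 -0.3 -0.6] 0.0611
```

```bash
python3 -m jog '[[[0,0.002,0.004,0,0,0,0],[0,0,0.002,0.005,0,0,0],[0,0,0,0.006,0,0,0],[0,0,0,0.005,0,0,0],[0,0,0,0.003,0,0,0],[0,0,0,0,0,0,0]]]'; python3 g.py .446 .2043 .049 180
```

```text
t: 16.92
ee_pos: [0.4475, 0.2067, 0.0514]
tool_rot: [179.7, 0.3, 179.1]
wrist_force: [-0.1, 0.3, -0.1]
grip_width: 0.0612
shift mm [ 1.5 -2.5  2.4] turn [ 0.3  0.3 -0.9] j [-11.  52. -33. 119.  65.  28.  -5.] ee [0.4475 0.2067 0.0514] [-0.1  0.3 -0.1] 0.0612
```

```bash
python3 -m jog '[[[0,0,-0.002,0.004,0,0,0],[0,0,-0.001,0.003,0,0,0],[0,0,0,0.002,0,0,0],[0,0,0,0,0,0,0]]]'; python3 g.py .446 .2043 .049 180
```

```text
t: 17.25
ee_pos: [0.4486, 0.2082, 0.0494]
tool_rot: [179.3, 0.9, 179.3]
wrist_force: [0.6, 0.4, -0.7]
grip_width: 0.0612
shift mm [ 2.5 -3.9  0.3] turn [ 0.7  0.9 -0.7] j [-11.  52. -32. 120.  67.  27.  -6.] ee [0.4486 0.2082 0.0494] [ 0.6  0.4 -0.7] 0.0612
```

```bash
python3 -m jog '[[[0,0,-0.003,0.004,0,0,0],[0,0,-0.002,0.003,0,0,0]]]'; python3 g.py .446 .2043 .049 180
```

```text
t: 17.42
ee_pos: [0.4501, 0.2084, 0.0473]
tool_rot: [178.7, 1.3, 179.5]
wrist_force: [-6.8, -3.0, 41.3]
grip_width: 0.0605
shift mm [ 4.  -4.1 -1.9] turn [ 1.3  1.3 -0.4] j [-11.  52. -31. 120.  69.  25.  -8.] ee [0.4501 0.2084 0.0473] [-6.8 -3.  41.3] 0.0605
```

```bash
python3 -m jog '[[[0,0,0,-0.002,0,0,0],[0,0,0,0,0,0,0],[84,0,0,0,0,0,0],[84,0,0,0,0,0,0],[84,0,0,0,0,0,0],[84,0,0,0,0,0,0],[84,0,0,-0.015,0,0,0],[84,0,0,-0.025,0,0,0],[84,0,0,-0.025,0,0,0],[84,0,0,-0.025,0,0,0]]]'; python3 g.py .6525 .169 .06 -151.4
```

```text
t: 18.25
ee_pos: [0.4449, 0.204, 0.1361]
tool_rot: [179.1, 0.7, 179.6]
wrist_force: [0.1, 0.0, -0.2]
grip_width: 0.0736
shift mm [-206.9  -34.9   78.2] turn [  0.7   0.9 -29. ] j [ -5.  44. -42. 118.  52.  36.   8.] ee [0.4449 0.204  0.1361] [ 0.1  0.  -0.2] 0.0736
```

```bash
python3 -m jog '[[[84,-0.03,-0.005,0,0,0,0],[84,-0.035,-0.006,0,0,0,0],[84,-0.035,-0.006,0,0,0,0],[84,-0.035,-0.006,0,0,0,0],[84,-0.035,-0.006,0,0,0,0],[84,-0.025,-0.004,0,0,0,0],[84,0,0,0,0,0.9,-7],[84,0,0,0,0,0,-7],[84,0,0,0.015,0,0,-7],[84,0,0,0.02,0,0,-5],[84,0,0,0.015,0,0,0],[84,0,0,0,0,0,0],[84,0,0,0,0,0,0]]]'; python3 g.py .6525 .169 .003 -151.4
```

```text
t: 19.33
ee_pos: [0.6493, 0.165, 0.0857]
tool_rot: [179.1, 0.1, -153.7]
wrist_force: [-0.2, 1.1, 0.4]
grip_width: 0.0742
shift mm [-4.5  0.9 82.7] turn [ 0.9  0.1 -2.3] j [  6.  62. -49.  86.  52.  57.  58.] ee [0.6493 0.165  0.0857] [-0.2  1.1  0.4] 0.0742
```

```bash
python3 -m jog '[[[84,-0.003,0.001,0.015,0.5,0,-1.5],[84,-0.001,0,0.02,0,0,-0.5],[84,0,0,0.02,0,0,0],[84,0,0,0.015,0,0,0],[84,0,0,0.006,0,0,0],[84,0,0,0,0,0,0],[84,0,0,0,0,0,0]]]'; python3 g.py .6525 .169 .003 -151.4
```

```text
t: 19.92
ee_pos: [0.653, 0.1703, 0.0035]
tool_rot: [179.8, 0.2, -151.6]
wrist_force: [0.5, 0.6, 0.9]
grip_width: 0.0741
shift mm [ 1.  -0.9  0.5] turn [ 0.2  0.2 -0.2] j [  4.  68. -46.  86.  58.  52.  56.] ee [0.653  0.1703 0.0035] [0.5 0.6 0.9] 0.0741
```

```bash
python3 -m jog '[[[0,0,0,0,0,0,0],[0,0,0,0,0,0,0],[0,0,0,0,0,0,0],[0,0,0,0,0,0,0],[0,0,0,0,0,0,0],[0,0,0,0,0,0,0],[0,0,0,-0.02,0,0,0],[0,0,0,-0.03,0,0,0],[0,0,0,-0.03,0,0,0],[0,0,0,-0.02,0,0,6],[0,0,0,-0.01,0,0,6],[0,0,0,0,0,0,6],[0,0,0,0,0,0,6],[0,0,0,0,0,0,6],[0,0,0,0,0,0,0]]]'; python3 g.py .485 -.284 .12 178
```

```text
t: 21.17
ee_pos: [0.6545, 0.1707, 0.1246]
tool_rot: [179.4, 0.5, 177.0]
wrist_force: [-0.8, 0.0, -0.0]
grip_width: 0.0503
shift mm [ 145.4 -463.    -1.2] turn [ 0.6  0.5 -1. ] j [  3.  57. -45.  85.  45.  56.  34.] ee [0.6545 0.1707 0.1246] [-0.8  0.  -0. ] 0.0503
```

```bash
python3 -m jog '[[[0,0.008,-0.028,0,0,0,0],[0,0.011,-0.035,0,0,0,0],[0,0.011,-0.036,0,0,0,0],[0,0.011,-0.036,0,0,0,0],[0,0.011,-0.036,0,0,0,0],[0,0.011,-0.036,0,0,0,0],[0,0.011,-0.036,0,0,0,0],[0,0.011,-0.036,0,0,0,0],[0,0.011,-0.036,0,0,0,0],[0,0.011,-0.036,0,0,0,0],[0,0.011,-0.036,0,0,0,0],[0,0.011,-0.032,0,0,0,0],[0,0.008,-0.02,0,0,0,0],[0,0,0,0,0,0,0],[0,0,0,0,0,0,0]]]'; python3 g.py .485 -.284 .008 178;  python3 - <<'E'
from h import *
c=cal('wrist'); im,D=imaging.read_camera('wrist'); save('w3.png',im); np.savez('w3.npz',im=im,K=c[0],p=c[1],a=c[2])
E
```

```text
t: 22.42
ee_pos: [0.4966, -0.2801, 0.1148]
tool_rot: [179.1, 0.7, 180.0]
wrist_force: [0.3, 1.1, -0.6]
grip_width: 0.0503
shift mm [ 12.8  -5.5 106.6] turn [0.9 0.6 2. ] j [ 51.  53. -47. 104.  51.  47.  68.] ee [ 0.4966 -0.2801  0.1148] [ 0.3  1.1 -0.6] 0.0503
```

View pics/w3.png

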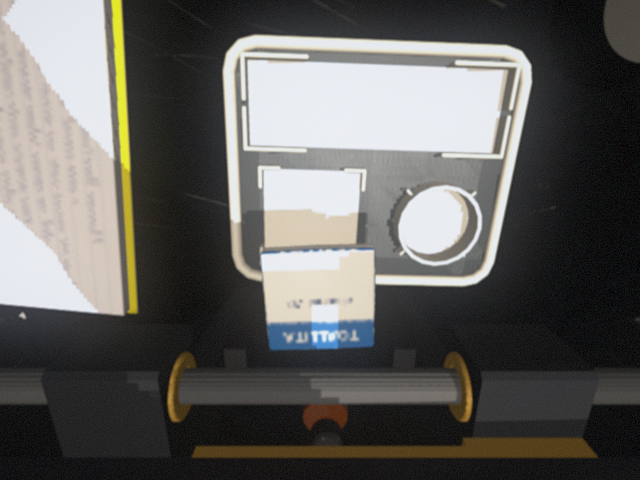

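Swab held flat and square. Collar top is centred at (438,225), trough rib corners are (242,55), (517,62), (503,158) and (244,151), and the bay's rear corners are (259,168) and (365,170).

```bash
python3 - <<'E'
from h import *
d=np.load('w3.npz'); c=d['K'],d['p'],d['a']
print('round',plane(c,438.5,225,.022).round(4))
t=np.array([plane(c,u,v,.016) for u,v in((242,55),(517,62),(503,158),(244,151))]); print(t.round(4),'trough',t.mean(0).round(4))
b=np.array([plane(c,u,v,.013) for u,v in((259,168),(365,170))]); m=b.mean(0); print(b.round(4),'bay y',m.round(4), 'centre ~',m+[.037,.0013,0])
E
```

```text
round [ 0.4847 -0.1933  0.022 ]
[[ 0.3759 -0.3257  0.016 ]
 [ 0.3795 -0.1532  0.016 ]
 [ 0.4388 -0.152   0.016 ]
 [ 0.4339 -0.3285  0.016 ]] trough [ 0.407  -0.2399  0.016 ]
[[ 0.4457 -0.3196  0.013 ]
 [ 0.4472 -0.2459  0.013 ]] bay y [ 0.4464 -0.2827  0.013 ] centre ~ [ 0.48342102 -0.28143634  0.013     ]
```

```bash
python3 -m jog '[[[0,0.01,-0.003,0,0.6,0,1.5],[0,0.003,-0.002,0.01,0,0,0],[0,0,0,0.02,0,0,0],[0,0,0,0.02,0,0,0],[0,0,0,0.02,0,0,0],[0,0,0,0.012,0,0,0],[0,0,0,0,0,0,0],[0,0,0,0,0,0,0]]]'; python3 g.py .484 -.283 .008 178
```

```text
t: 23.13
ee_pos: [0.4929, -0.2705, 0.0289]
tool_rot: [179.3, 1.1, -179.7]
wrist_force: [-0.0, -0.0, 0.1]
grip_width: 0.0504
shift mm [  9.4 -12.7  20.6] turn [0.7 1.1 2.3] j [ 47.  59. -40. 108.  62.  37.  59.] ee [ 0.4929 -0.2705  0.0289] [-0.  -0.   0.1] 0.0504
```

```bash
python3 -m jog '[[[0,0.008,-0.01,0,0.6,1,2],[0,0.003,-0.005,0,0,0,0.5],[0,0,0,0,0,0,0],[0,0,0,0,0,0,0]]]'; python3 g.py .484 -.283 .008 178
```

```text
t: 23.47
ee_pos: [0.483, -0.285, 0.0305]
tool_rot: [179.9, 0.2, 177.8]
wrist_force: [0.2, 1.0, -0.8]
grip_width: 0.0501
shift mm [-0.9  2.  22.5] turn [ 0.1  0.2 -0.2] j [ 48.  58. -39. 108.  61.  38.  58.] ee [ 0.483  -0.285   0.0305] [ 0.2  1.  -0.8] 0.0501
```

```bash
python3 -m jog '[[[0,0,0,0.006,0,0,0],[0,0,0,0.006,0,0,0],[0,0,-0.001,0.006,0,0,0],[0,0,-0.001,0.004,0,0,0],[0,0,0,0,0,0,0],[0,0,0,0,0,0,0]]]'; python3 g.py .484 -.283 .008 178
```

```text
t: 23.97
ee_pos: [0.4844, -0.2881, 0.0086]
tool_rot: [-180.0, 0.4, 177.8]
wrist_force: [-2.0, 0.5, 8.9]
grip_width: 0.0504
shift mm [0.6 5.1 0.6] turn [-0.   0.4 -0.2] j [ 47.  60. -38. 107.  64.  36.  56.] ee [ 0.4844 -0.2881  0.0086] [-2.   0.5  8.9] 0.0504
```

```bash
python3 -m jog '[[[0,0,0.005,-0.001,0,0,0],[0,0,0.003,0,0,0,0],[0,0,0,0,0,0,0],[0,0,0,0,0,0,0]]]'; python3 g.py .484 -.283 .008 178
```

```text
t: 24.3
ee_pos: [0.4846, -0.2794, 0.0087]
tool_rot: [-180.0, 0.4, 177.8]
wrist_force: [-0.7, -2.3, 4.0]
grip_width: 0.0505
shift mm [ 0.5 -3.6  0.7] turn [-0.   0.4 -0.2] j [ 47.  60. -37. 108.  64.  36.  55.] ee [ 0.4846 -0.2794  0.0087] [-0.7 -2.3  4. ] 0.0505
```

Good within tolerance; releasing.

```bash
python3 -m jog '[[[65,0,0,0,0,0,0],[65,0,0,0,0,0,0],[65,0,0,0,0,0,0],[65,0,0,-0.012,0,0,0],[65,0,0,-0.02,0,0,0],[65,0,0,-0.03,0,0,0],[65,0,0,-0.03,0,0,0],[65,0,0,-0.02,0,0,0],[100,0,0,0,0,0,0]]]'; python3 g.py .642 .045 .1 90; python3 g.py .642 .045 .1 -90;  python3 - <<'E'
from h import *
c=cal('wrist'); im,D=imaging.read_camera('wrist'); save('w4.png',im)
E
```

```text
t: 25.05
ee_pos: [0.4824, -0.278, 0.1262]
tool_rot: [179.8, 0.1, 177.9]
wrist_force: [-0.2, -0.7, -0.0]
grip_width: 0.0621
shift mm [-147.7  328.5   27.6] turn [ 0.2 -0.1 87.9] j [ 51.  51. -46. 106.  50.  46.  66.] ee [ 0.4824 -0.278   0.1262] [-0.2 -0.7 -0. ] 0.0621
shift mm [-147.7  328.5   27.6] turn [  0.1   0.2 -92.1] j [ 51.  51. -46. 106.  50.  46.  66.] ee [ 0.4824 -0.278   0.1262] [-0.2 -0.7 -0. ] 0.0621
```

View pics/w4.png

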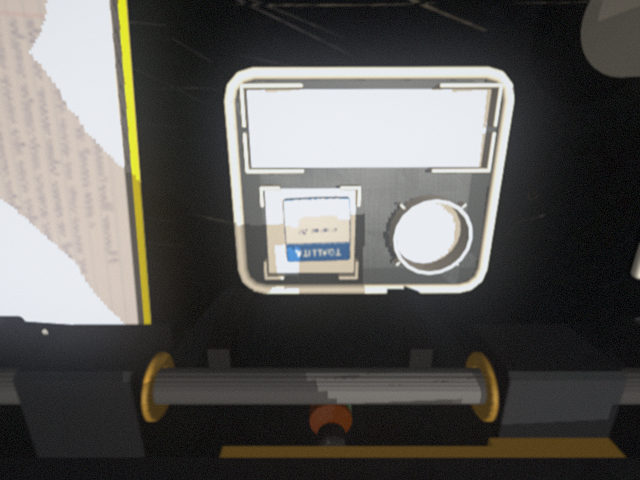

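Swab pack is flat inside the bay: pack centre at (317,230), bay centre at about (311,231). Now the syringe pack. Its far side is close to a carton, so I approach 20 mm short of its axis with the jaws fully open.

```bash
python3 -m jog '[[[100,-0.012,0.035,-0.01,0,0,0],[100,-0.014,0.037,-0.01,0,0,0],[100,-0.014,0.037,-0.01,0,0,0],[100,-0.014,0.037,0,0,0,0],[100,-0.014,0.037,0,0,0,0],[100,-0.014,0.037,0,0,0,0],[100,-0.014,0.037,0,0,0,0],[100,-0.014,0.03,0,0,0,0],[100,0,0,0,0,0,7],[100,0,0,0,0,0,7],[100,0,0,0,0,0,7],[100,0,0,0,0,0,7],[100,0,0,0,0,0,7],[100,0,0,0,0,0,7],[100,0,0,0,0,0,7],[100,0,0,0,0,0,7],[100,0,0,0,0,0,7],[100,0,0,0,0,0,7],[100,0,0,0,0,0,7],[100,0,0,0,0,0,7]]]'; python3 g.py .642 .045 .15 87.4
```

```text
t: 26.77
ee_pos: [0.5933, 0.0131, 0.1332]
tool_rot: [-177.8, -0.1, 91.1]
wrist_force: [-0.2, 0.5, 1.2]
grip_width: 0.088
shift mm [ 30.9  48.7 -18.6] turn [-2.2  0.   3.7] j [  8.  47. -23.  98.  25.  42. -28.] ee [0.5933 0.0131 0.1332] [-0.2  0.5  1.2] 0.088
```

```bash
python3 -m jog '[[[100,0.015,0.018,-0.01,-2,0,3],[100,0.012,0.018,-0.005,0,0,0],[100,0.004,0.008,0,0,0,0],[100,0,0,0,0,0,0],[100,0,0,0,0,0,0]]]'; python3 g.py .642 .045 .15 87.4
```

```text
t: 27.18
ee_pos: [0.6343, 0.0417, 0.1418]
tool_rot: [-179.2, 0.4, 87.6]
wrist_force: [0.3, -0.5, -0.3]
grip_width: 0.0885
shift mm [ 3.6  7.4 -8.3] turn [-0.8  0.4  0.2] j [  4.  49. -22.  91.  24.  46. -31.] ee [0.6343 0.0417 0.1418] [ 0.3 -0.5 -0.3] 0.0885
```

```bash
python3 -m jog '[[[100,0.003,0.002,0.01,-0.8,0,0],[100,0,0,0.025,0,0,0],[100,0,0,0.025,0,0,0],[100,0,0,0.025,0,0,0],[100,0,0,0.015,0,0,0],[100,0,0,0,0,0,0],[100,0,0,0,0,0,0]]]'; python3 g.py .642 .045 .008 87.4
```

```text
t: 27.77
ee_pos: [0.6289, 0.0367, 0.0346]
tool_rot: [-179.4, 0.6, 87.5]
wrist_force: [-0.1, -0.3, 0.9]
grip_width: 0.0881
shift mm [ 9.1 13.  26.3] turn [-0.6  0.6  0.1] j [  2.  57. -18.  95.  28.  34. -35.] ee [0.6289 0.0367 0.0346] [-0.1 -0.3  0.9] 0.0881
```

```bash
python3 -m jog '[[[100,0.007,0.01,0,0,0,0],[100,0.003,0.005,0,0,0,0],[100,0,0,0,0,0,0],[100,0,0,0,0,0,0]]]'; python3 g.py .642 .045 .008 87.4
```

```text
t: 28.1
ee_pos: [0.6437, 0.0439, 0.0364]
tool_rot: [-179.4, 0.7, 87.4]
wrist_force: [0.4, -0.0, 0.5]
grip_width: 0.0883
shift mm [ 1.4 -1.4 28.4] turn [-0.6  0.7  0. ] j [  1.  57. -18.  92.  28.  36. -34.] ee [0.6437 0.0439 0.0364] [ 0.4 -0.   0.5] 0.0883
```

```bash
python3 -m jog '[[[100,0,0.001,0.007,0,0,0],[100,0,0.001,0.008,0,0,0],[100,0,0.001,0.007,0,0,0],[100,0,0,0.005,0,0,0],[100,0,0,0,0,0,0],[100,0,0,0,0,0,0]]]'; python3 g.py .642 .045 .008 87.4
```

```text
t: 28.6
ee_pos: [0.646, 0.042, 0.0078]
tool_rot: [-179.4, 0.8, 87.4]
wrist_force: [0.8, -0.7, -0.7]
grip_width: 0.0882
shift mm [ 2.8 -4.2 -0.2] turn [-0.6  0.8 -0. ] j [  1.  60. -17.  92.  29.  34. -35.] ee [0.646  0.042  0.0078] [ 0.8 -0.7 -0.7] 0.0882
```

Clean descent with no contact. Closing and lifting.

```bash
python3 -m jog '[[[0,0,0,0,0,0,0],[0,0,0,0,0,0,0],[0,0,0,0,0,0,0],[0,0,0,0,0,0,0],[0,0,0,0,0,0,0],[0,0,0,0,0,0,0],[0,0,0,0,0,0,0],[0,0,0,0,0,0,0],[0,0,0,0,0,0,0],[0,0,0,-0.01,0,0,0],[0,0,-0.01,-0.02,0,0,0],[0,0,-0.02,-0.02,0,0,0],[0,0,-0.02,-0.02,0,0,0],[0,0,-0.01,-0.01,0,0,0],[0,0,0,0,0,0,0],[0,0,0,0,0,0,0]]]'; python3 g.py .4075 -.215 .1 88;  python3 - <<'E'
from h import *
c=cal('side'); im,D=imaging.read_camera('side'); save('s5.png',cv2.resize(im[120:380,180:480],None,fx=2,fy=2)); np.savez('s5.npz',im=im)
E
```

```text
t: 29.93
ee_pos: [0.5855, 0.046, 0.0948]
tool_rot: [-179.6, 0.8, 87.4]
wrist_force: [0.5, -0.4, 0.2]
grip_width: 0.0306
shift mm [-269.  -165.8   -0.4] turn [-0.4  0.8 -0.7] j [  1.  49. -19. 102.  27.  34. -37.] ee [0.5855 0.046  0.0948] [ 0.5 -0.4  0.2] 0.0306
```

View pics/s5.png

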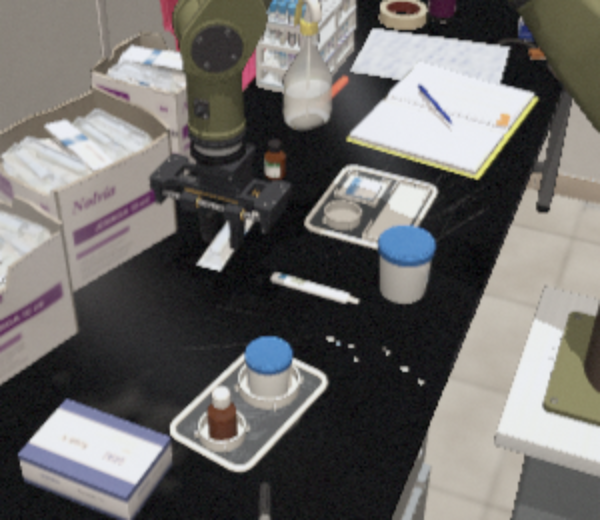

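Side view: syringe pack is held level under the gripper; cup and tall bottle stand in the urine tray. Next I check the pack's angle in the grip with the wrist camera.

```bash
python3 - <<'E'
from h import *
c=cal('wrist'); im,D=imaging.read_camera('wrist'); ct=cal('top'); it,Dt=imaging.read_camera('top'); np.savez('w6.npz',im=im,K=c[0],p=c[1],a=c[2])
P=cloud(ct,Dt); q=P[150:300,200:400].reshape(-1,3); 
crop=cv2.resize(it[150:230,250:370],(480,320),interpolation=2)
save('w6.png',np.vstack([cv2.resize(im,(480,360)),crop[:240]]))
E
```

```text
(no output)
```

View pics/w6.png

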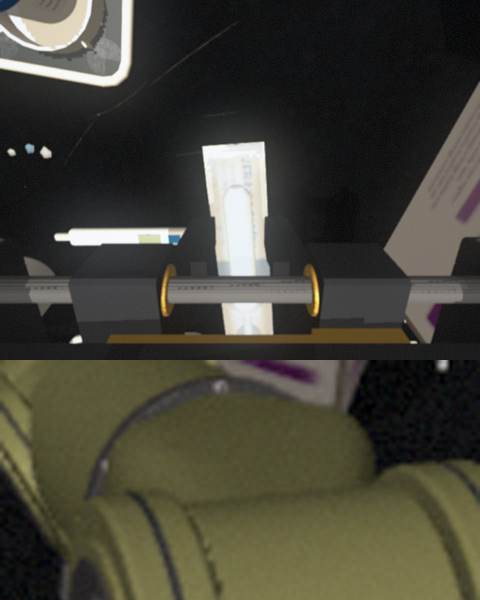

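```bash
python3 - <<'E'
from h import *
d=np.load('w6.npz'); c=d['K'],d['p'],d['a']; s=readout.observe(); T=R.from_euler('xyz',s['tool_rot'],degrees=True)
k=640/480
for z in(.089,.10):
  for u,v in((203,147),(266,142),(212,240),(269,240)):
    w=plane(c,u*k,v*k,z); print(z,w.round(4),'tool',(T.inv().apply(w-s['ee_pos'])*1000).round(1))
E
```

```text
0.089 [0.5659 0.0989 0.089 ] tool [ 52.1 -22.3   3.9]
0.089 [0.6025 0.1002 0.089 ] tool [55.1 14.2  3.5]
0.089 [0.5661 0.0366 0.089 ] tool [-10.1 -19.1   4.7]
0.089 [0.6036 0.0351 0.089 ] tool [-9.9 18.3  4.3]
0.1 [0.5676 0.1012 0.1   ] tool [ 54.4 -20.7  -7.2]
0.1 [0.6016 0.1024 0.1   ] tool [57.2 13.1 -7.5]
0.1 [0.5679 0.0435 0.1   ] tool [ -3.3 -17.8  -6.4]
0.1 [0.6026 0.0421 0.1   ] tool [-3.1 16.9 -6.7]
```

```bash
python3 -m jog '[[[0,-0.02,-0.002,-0.01,0,0,1],[0,-0.033,-0.004,-0.005,0,0,1],[0,-0.036,-0.004,0,0,0,0],[0,-0.036,-0.004,0,0,0,0],[0,-0.036,-0.006,0,0,0,0],[0,-0.036,-0.012,0,0,0,0],[0,-0.03,-0.02,0,0,0,0],[0,-0.015,-0.03,0,0,0,0],[0,-0.005,-0.03,0,0,0,0],[0,0,-0.025,0,0,0,0],[0,0,-0.02,0,0,0,0],[0,0,-0.01,0,0,0,0],[0,0,0,0,0,0,0],[0,0,0,0,0,0,0]]]'; python3 g.py .409 -.215 .012 84.7
```

```text
t: 31.25
ee_pos: [0.3997, -0.1996, 0.0987]
tool_rot: [-179.3, 0.4, 84.7]
wrist_force: [0.5, -0.3, -0.0]
grip_width: 0.03
shift mm [-13.9  11.7  86.7] turn [-0.7  0.4 -0. ] j [ 29.  43. -13. 126.  37.  16. -23.] ee [ 0.3997 -0.1996  0.0987] [ 0.5 -0.3 -0. ] 0.03
```

```bash
python3 -m jog '[[[0,-0.01,0.008,0,-0.7,0,0],[0,-0.003,0.003,0.01,0,0,0],[0,0,0,0.015,0,0,0],[0,0,0,0.015,0,0,0],[0,0,0,0.012,0,0,0],[0,0,0,0,0,0,0],[0,0,0,0,0,0,0]]]'; python3 g.py .409 -.215 .012 84.7
```

```text
t: 31.83
ee_pos: [0.4217, -0.2144, 0.0396]
tool_rot: [179.4, 0.3, 84.9]
wrist_force: [0.0, -0.2, -0.9]
grip_width: 0.0302
shift mm [ -1.6 -12.8  27.5] turn [0.6 0.3 0.2] j [ 25.  50.  -6. 124.  41.   7. -25.] ee [ 0.4217 -0.2144  0.0396] [ 0.  -0.2 -0.9] 0.0302
```

```bash
python3 -m jog '[[[0,0,-0.006,0,3,0,0],[0,0,-0.003,0,2,0,0],[0,0,0,0,0,0,0],[0,0,0,0,0,0,0]]]'; python3 g.py .412 -.215 .012 84.7
```

```text
t: 32.17
ee_pos: [0.4151, -0.2125, 0.0395]
tool_rot: [-175.5, 0.2, 85.0]
wrist_force: [-1.0, 0.0, 0.1]
grip_width: 0.0305
shift mm [-2.7 -0.7 27.7] turn [-4.5  0.2  0.3] j [ 28.  51. -12. 120.  38.  18. -23.] ee [ 0.4151 -0.2125  0.0395] [-1.   0.   0.1] 0.0305
```

```bash
python3 -m jog '[[[0,-0.001,-0.001,0.006,0,0,0],[0,-0.001,-0.001,0.006,0,0,0],[0,0,-0.001,0.005,0,0,0],[0,0,0,0.003,0,0,0],[0,0,0,0,0,0,0],[0,0,0,0,0,0,0]]]'; python3 g.py .412 -.215 .012 84.7
```

```text
t: 32.67
ee_pos: [0.4097, -0.2145, 0.0182]
tool_rot: [-175.7, 0.3, 85.0]
wrist_force: [-0.2, 0.3, -1.2]
grip_width: 0.0302
shift mm [-0.2  2.8  6.1] turn [-4.3  0.3  0.3] j [ 26.  53.  -9. 121.  40.  13. -24.] ee [ 0.4097 -0.2145  0.0182] [-0.2  0.3 -1.2] 0.0302
```

```bash
python3 -m jog '[[[0,0,0.001,0.004,0,0,0],[0,0,0.001,0.003,0,0,0],[0,0,0,0.002,0,0,0],[0,0,0,0,0,0,0]]]'; python3 g.py .412 -.215 .012 84.7
```

```text
t: 33.0
ee_pos: [0.4103, -0.2143, 0.0115]
tool_rot: [-175.7, 0.4, 85.2]
wrist_force: [0.0, -0.5, 0.5]
grip_width: 0.0299
shift mm [-0.6  1.7 -0.6] turn [-4.3  0.4  0.5] j [ 26.  54.  -8. 121.  41.  12. -25.] ee [ 0.4103 -0.2143  0.0115] [ 0.  -0.5  0.5] 0.0299
```

```bash
python3 -m jog '[[[55,0,0,0,0,0,0],[55,0,0,0,0,0,0],[55,0,0,0,0,0,0],[55,0,0,0,0,0,0],[55,0,0,-0.01,0,0,0],[55,0,0,-0.02,0,0,0],[55,0,0,-0.025,0,0,0],[55,0,0,-0.025,0,0,0],[55,0,0,-0.01,0,0,0],[55,0,0,0,0,0,0]]]'; python3 g.py .6415 -.2725 .12 180;  python3 - <<'E'
from h import *
c=cal('wrist'); im,D=imaging.read_camera('wrist'); save('w7.png',im); np.savez('w7.npz',im=im,K=c[0],p=c[1],a=c[2])
E
```

```text
t: 33.83
ee_pos: [0.4167, -0.2134, 0.1024]
tool_rot: [-175.4, 0.3, 85.2]
wrist_force: [0.1, -0.5, -0.3]
grip_width: 0.0486
shift mm [-40.2 226.8 -35.6] turn [ -3.7  -3.6 -94.7] j [ 33.  44. -20. 119.  34.  28. -19.] ee [ 0.4167 -0.2134  0.1024] [ 0.1 -0.5 -0.3] 0.0486
```

View pics/w7.png

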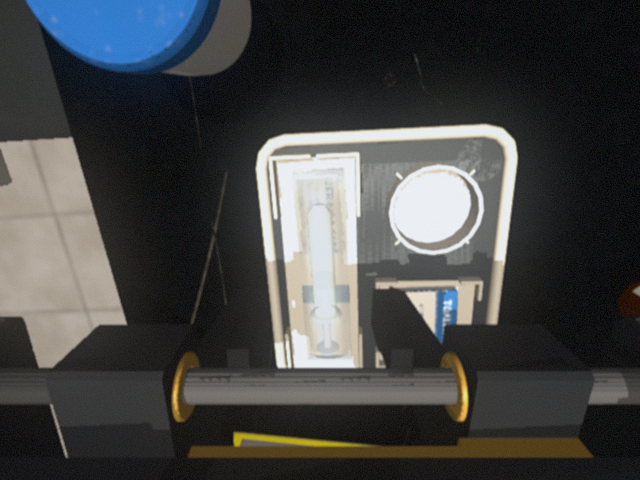

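Syringe pack lies in the trough between the ribs. Now the short bottle.

```bash
python3 -m jog '[[[80,0,0.03,-0.01,-3,0,0],[80,0,0.03,-0.02,-1,0,0],[80,0,0,0,0,0,-7],[80,0,0,0,0,0,-7],[80,0,0,0,0,0,-7],[80,0,0,0,0,0,-7],[80,0,0,0,0,0,-7],[80,0,0,0,0,0,-7],[80,0,0,0,0,0,-7],[80,0,0,0,0,0,-7],[80,0,0,0,0,0,-7],[80,0,0,0,0,0,-7],[80,0,0,0,0,0,-7],[80,0,0,0,0,0,-7],[80,0,0,0,0,0,-5],[80,-0.03,-0.01,0,0,0,0],[80,-0.03,-0.01,0,0,0,0],[80,-0.03,-0.01,0,0,0,0],[80,-0.02,-0.01,0,0,0,0],[80,0,0,0,0,0,0]]]'; python3 g.py .6415 -.2725 .12 180
```

```text
t: 35.55
ee_pos: [0.5728, -0.2622, 0.0926]
tool_rot: [179.5, -3.2, 177.1]
wrist_force: [0.7, 0.5, -0.2]
grip_width: 0.0703
shift mm [-67.5  -6.6 -31.2] turn [ 0.5 -3.2 -2.9] j [ 44.  59. -47.  91.  49.  57.  67.] ee [ 0.5728 -0.2622  0.0926] [ 0.7  0.5 -0.2] 0.0703
```

```bash
python3 -m jog '[[[80,-0.025,-0.003,-0.01,0,-2,-2],[80,-0.028,-0.003,-0.005,0,-1,-1],[80,-0.014,-0.002,0,0,0,0],[80,0,0,0,0,0,0],[80,0,0,0,0,0,0]]]'; python3 g.py .6415 -.2725 .022 180;  python3 - <<'E'
from h import *
c=cal('wrist'); im,D=imaging.read_camera('wrist'); save('w8.png',im[200:480,120:520])
np.savez('w8.npz',im=im,K=c[0],p=c[1],a=c[2])
E
```

```text
t: 35.97
ee_pos: [0.6368, -0.2705, 0.0946]
tool_rot: [179.3, -0.9, -179.8]
wrist_force: [-0.1, 0.8, -0.6]
grip_width: 0.0703
shift mm [-5.8 -2.9 72.5] turn [ 0.7 -0.9  0.2] j [ 41.  62. -48.  80.  48.  60.  74.] ee [ 0.6368 -0.2705  0.0946] [-0.1  0.8 -0.6] 0.0703
```

View pics/w8.png

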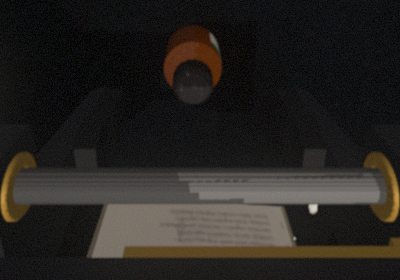

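Dark cap at crop (193,84), i.e. full frame (313,284), between the fingers.

```bash
python3 - <<'E'
from h import *
d=np.load('w8.npz'); c=d['K'],d['p'],d['a']
print(plane(c,313,284,.067).round(4))
E
python3 -m jog '[[[80,-0.004,-0.002,0.01,0,0,0],[80,0,-0.001,0.015,0,0,0],[80,0,0,0.015,0,0,0],[80,0,0,0.012,0,0,0],[80,0,0,0.006,0,0,0],[80,0,0,0,0,0,0],[80,0,0,0,0,0,0]]]'; python3 g.py .6415 -.2725 .022 180
```

```text
[ 0.6374 -0.2728  0.067 ]
t: 36.6
ee_pos: [0.6325, -0.2726, 0.0256]
tool_rot: [179.3, -1.6, -179.6]
wrist_force: [-0.7, -1.1, 1.0]
grip_width: 0.0706
shift mm [-9.1 -0.   3.4] turn [ 0.7 -1.6  0.4] j [ 40.  67. -46.  81.  52.  56.  72.] ee [ 0.6325 -0.2726  0.0256] [-0.7 -1.1  1. ] 0.0706
```

```bash
python3 -m jog '[[[80,-0.006,0,0.002,0.5,-1,0],[80,-0.003,0,0.001,0,-0.5,0],[80,0,0,0,0,0,0],[80,0,0,0,0,0,0]]]'; python3 g.py .640 -.2725 .024 180
```

```text
t: 36.93
ee_pos: [0.6434, -0.2724, 0.0234]
tool_rot: [179.8, 0.2, -179.6]
wrist_force: [0.3, -0.3, 0.2]
grip_width: 0.0707
shift mm [ 3.4 -0.1 -0.6] turn [0.2 0.2 0.4] j [ 40.  67. -45.  81.  53.  54.  71.] ee [ 0.6434 -0.2724  0.0234] [ 0.3 -0.3  0.2] 0.0707
```

```bash
python3 -m jog '[[[0,0.002,0,0,0,0,0],[0,0,0,0,0,0,0],[0,0,0,0,0,0,0],[0,0,0,0,0,0,0],[0,0,0,0,0,0,0],[0,0,0,0,0,0,0],[0,0,0,-0.01,0,0,0],[0,0,0,-0.02,0,0,0],[0,0,0,-0.02,0,0,0],[0,0,0,-0.015,0,0,0],[0,0.015,0.006,-0.005,0,0,0],[0,0.02,0.01,0,0,0,0],[0,0.02,0.01,0,0,0,0],[0,0.02,0.01,0,0,0,0],[0,0.02,0.01,0,0,0,0],[0,0.02,0.01,0,0,0,0],[0,0.015,0.008,0,0,0,0],[0,0.01,0.004,0,0,0,0],[0,0,0,0,0,0,0],[0,0,0,0,0,0,0]]]'; python3 g.py .4865 -.1925 .0275 180
```

```text
t: 38.6
ee_pos: [0.4976, -0.2031, 0.1067]
tool_rot: [-179.9, 0.9, -179.7]
wrist_force: [0.9, -0.6, -0.8]
grip_width: 0.0343
shift mm [12.3 10.7 79. ] turn [-0.1  0.9  0.3] j [ 44.  51. -46. 111.  56.  43.  54.] ee [ 0.4976 -0.2031  0.1067] [ 0.9 -0.6 -0.8] 0.0343
```

```bash
python3 -m jog '[[[0,0.008,0.008,0,0,0.7,0],[0,0.003,0.003,0.005,0,0,0],[0,0,0,0.013,0,0,0],[0,0,0,0.013,0,0,0],[0,0,0,0.01,0,0,0],[0,0,0,0,0,0,0],[0,0,0,0,0,0,0]]]'; python3 g.py .4865 -.1925 .0275 180
```

```text
t: 39.18
ee_pos: [0.4916, -0.1905, 0.0643]
tool_rot: [-179.9, 0.5, -179.8]
wrist_force: [-0.6, -0.0, 0.3]
grip_width: 0.0343
shift mm [ 5.5 -1.9 36.8] turn [-0.1  0.5  0.2] j [ 41.  54. -42. 113.  62.  38.  47.] ee [ 0.4916 -0.1905  0.0643] [-0.6 -0.   0.3] 0.0343
```

```bash
python3 -m jog '[[[0,0.004,-0.002,0.004,0,0.4,0],[0,0.002,-0.001,0.008,0,0,0],[0,0,-0.001,0.008,0,0,0],[0,0,0,0.006,0,0,0],[0,0,0,0,0,0,0],[0,0,0,0,0,0,0]]]'; python3 g.py .4865 -.1925 .0275 180
```

```text
t: 39.68
ee_pos: [0.4864, -0.1951, 0.0365]
tool_rot: [-179.9, 0.2, -179.9]
wrist_force: [-1.1, 0.4, 0.3]
grip_width: 0.034
shift mm [-0.1  2.6  9. ] turn [-0.1  0.2  0.1] j [ 40.  57. -40. 114.  66.  36.  44.] ee [ 0.4864 -0.1951  0.0365] [-1.1  0.4  0.3] 0.034
```

```bash
python3 -m jog '[[[0,0,0.001,0.004,0,0,0],[0,0,0.001,0.003,0,0,0],[0,0,0,0.003,0,0,0],[0,0,0,0.003,0,0,0],[0,0,0,0.002,0,0,0]]]'; python3 g.py .4865 -.1925 .0275 180
```

```text
t: 40.1
ee_pos: [0.4875, -0.1935, 0.0286]
tool_rot: [-179.5, 0.5, -179.9]
wrist_force: [-4.5, -0.0, 12.7]
grip_width: 0.0347
shift mm [1.  1.  1.1] turn [-0.5  0.5  0.1] j [ 39.  57. -39. 114.  68.  35.  42.] ee [ 0.4875 -0.1935  0.0286] [-4.5 -0.  12.7] 0.0347
```

```bash
python3 -m jog '[[[0,0,0,0,0,0,0],[0,0,0,0,0,0,0],[60,0,0,0,0,0,0],[60,0,0,0,0,0,0],[60,0,0,0,0,0,0],[60,0,0,0,0,0,0],[60,0,0,0,0,0,0],[60,0,0,-0.015,0,0,0],[60,0,0,-0.025,0,0,0],[60,0,0,-0.025,0,0,0],[60,0,0,-0.03,0,0,0],[60,-0.02,-0.025,-0.02,0,0,0],[60,-0.02,-0.035,0,0,0,0],[60,-0.02,-0.035,0,0,0,0],[60,-0.02,-0.035,0,0,0,0],[60,-0.01,-0.03,0,0,0,0],[60,0,-0.03,0,0,0,0],[60,0,0,0,0,0,0],[60,0,0,0,0,0,0]]]'; python3 - <<'E'
from h import *
im,D=imaging.read_camera('top'); a=cv2.resize(im[160:320,155:305],None,fx=2.6,fy=2.6,interpolation=2); b=cv2.resize(im[160:320,305:455],None,fx=2.6,fy=2.6,interpolation=2)
save('end_top.png',np.hstack([a,b])); np.savez('end.npz',im=im,D=D)
im,D=imaging.read_camera('side'); save('end_side.png',cv2.resize(im[180:380,220:420],None,fx=3,fy=3,interpolation=2))
E
```

```text
t: 41.68
ee_pos: [0.5803, -0.387, 0.149]
tool_rot: [-179.7, 0.3, -179.4]
wrist_force: [0.6, 0.8, 0.5]
grip_width: 0.053
```

View pics/end_top.png

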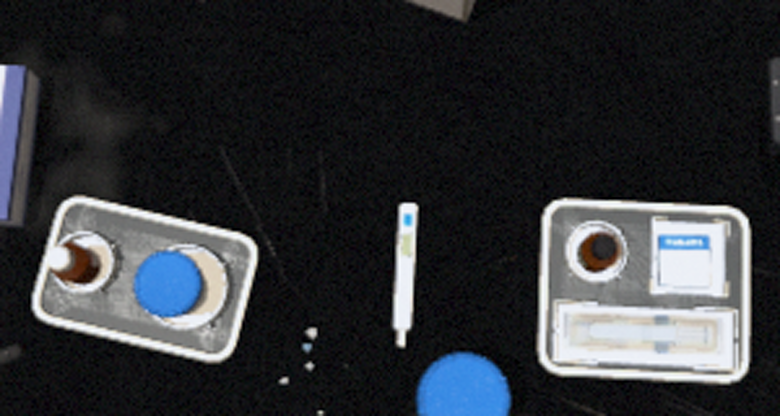

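View pics/end_side.png

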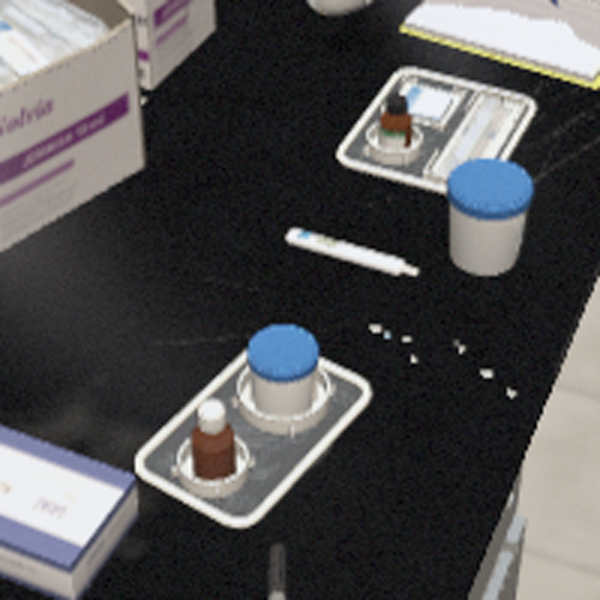

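All five are seated and upright, and the bystanders look unmoved. Last, a numeric check of offsets and heights.

```bash
python3 - <<'E'
import re
src=open('m.py').read().split("print('cup'")[0].replace('top0.npz','end.npz'); exec(src)
H,S,V=hsv[...,0],hsv[...,1],hsv[...,2]
blue=(H>95)&(H<125)&(S>120)&(V>80); P[D<=.01]=np.nan
def tr(p,o,a): r=np.radians(-a); d=np.array(p)-o; return np.round([d[0]*np.cos(r)-d[1]*np.sin(r),d[0]*np.sin(r)+d[1]*np.cos(r)],1)
I=((453.,-240.),-2.);U=((455.5,245.),-12.4)
b=blob(blue,(200,245,240,290),.073); print('cup',tr(b[0],*U),b)
for n,bx,z,f in(('tall',(170,248,200,275),.085,U),('short',(370,240,400,270),.071,I)):
    x0,y0,x1,y1=bx; q=P[y0:y1,x0:x1].reshape(-1,3); t=q[(q[:,2]>z-.01)&(q[:,2]<z+.01)]; print(n,tr((t.min(0)+t.max(0))[:2]*500,*f),np.percentile(t[:,2],90).round(3),len(t))
px=lambda u,v:(305+(u-390)/2.6,160+v/2.6)
print('swab',tr(np.mean([plane(c,*px(u,v),.013)[:2] for u,v in((658,235),(711,235),(711,291),(658,291))],0)*1000,*I))
e=[plane(c,*px(u,v),.014)[:2]*1000 for u,v in((568,331),(733,339))]; print('syr',tr(np.mean(e,0),*I),np.linalg.norm(e[0]-e[1]))
for n,bx in(('syr',(375,285,432,297)),('swab',(410,252,427,270))):
    x0,y0,x1,y1=bx; print(n,'z',np.nanpercentile(P[y0:y1,x0:x1,2],[10,50,90]).round(3))
print('therm',blob(V>90,(300,230,325,298),.011)[0])
E
```

```text
cup [ -1.1 -38.3] (array([446.2, 207.8]), array([57.2, 59.9]), 0.9, np.int32(517), 'z', array([nan, nan, nan]))
tall [-0.  61.9] 0.088 84
short [33.2 48.3] 0.074 74
swab [ 27.4 -39.2]
syr [-44.   -7.2] 158.5600492968508
syr z [0.006 0.022 0.03 ]
swab z [0.011 0.014 0.017]
therm [464.8  -7. ]
```

```bash
python3 -c "
from plant import bot
print(bot.sign_off())"
```

```text
the job is handed in; nothing more can be done
None
```

I made up both kits and handed the job in at about 42 s of the 115 s. No verdict is reported, so the results below are from my own last pictures.

Offsets from each bay centre in the tray's axes (limit 13 mm, or 14 mm for the syringe pack):

| Item | Tray bay | Offset x, y (mm) |
|---|---|---|
| Sample cup | urine, large holder | -1, +4 |
| Tall bottle | urine, small holder | 0, +2 |
| Short bottle | injection, round holder | 0, -2 |
| Swab pack | injection, square bay | -6, +3 |
| Syringe pack | injection, trough | +1, -7 |

- **Seating:** The top and side views show all five inside their holders, with the bottles and cup upright. For both bottles, the syringe pack and the swab pack, top-camera heights are within about 3 mm of resting on the tray floor. The cup had no depth reading at the end, so its seating rests on a 41 N wrist reading as it was set down (limit 120 N) and on the pictures.
- **Bystanders:** The thermometer measured exactly where it started. The carton showed no change, and the arm never went near the spray bottle, but I measured neither at the end.
- **Syringe pack grip:** A carton behind it blocked a centred grasp, so I gripped it about 25 mm off its middle. It was set down with the tool tilted about 4 degrees, because the sixth joint was close to its limit.

The swab pack and syringe pack figures were read off an enlarged picture by eye, so they are good to about 3 mm.

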